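# Dip the scent paddles and rack them

## Task

Take the cork lid off the amber jar, dip the blade of each scent-test paddle more than half-way down into the jar for a moment, palest first (white, then yellow, then red; one of them may not be there today), and stand every paddle with its blade down in a free slot of the wooden airing rack, fully home with the collar flat on the rack. When all are done, put the cork lid back squarely on the jar, and do not tip over the jar or the two dropper bottles.

Things in the scene. Friction and masses are not known exactly. Their poses are not given: they have to be found in the camera images.
- white_paddle: white test paddle (may be absent), standing upright at the start in one slot of the grey stand, which one varies. Origin: centre of the square tip of its blade; z runs up the paddle to the handle, x along the blade's width, y along its thickness. From the tip up: flat steel blade 22 wide (15 wide in the lowest 5) x 4 thick x 60 long; black collar 30 (x) x 20 (y), z 60 to 65; white square handle 18 x 18, z 65 to 125. The same after a half turn about z. 60 g. 
- yellow_paddle: yellow test paddle (may be absent), standing upright at the start in one slot of the grey stand, which one varies. Origin: centre of the square tip of its blade; z runs up the paddle to the handle, x along the blade's width, y along its thickness. From the tip up: flat steel blade 22 wide (15 wide in the lowest 5) x 4 thick x 60 long; black collar 30 (x) x 20 (y), z 60 to 65; yellow square handle 18 x 18, z 65 to 125. The same after a half turn about z. 60 g. 
- red_paddle: red test paddle (may be absent), standing upright at the start in one slot of the grey stand, which one varies. Origin: centre of the square tip of its blade; z runs up the paddle to the handle, x along the blade's width, y along its thickness. From the tip up: flat steel blade 22 wide (15 wide in the lowest 5) x 4 thick x 60 long; black collar 30 (x) x 20 (y), z 60 to 65; red square handle 18 x 18, z 65 to 125. The same after a half turn about z. 60 g. 
- pot: amber glass jar with its lid on at the start, 66 across and 70 high, loose, 0.36 kg, empty. Origin: centre of its underside; z up. Rim at z = 70, mouth at least 46 across, inner floor at z = 9. It stands in the middle of the table; the table between it and the robot is free.
- lid: round cork-and-wood lid of the jar, on the jar at the start, loose (it just lies there, plug in the mouth). Off the jar it stands level on its plug. Origin: centre of its underside; z up. Cork plug 38 across, z 0 to 12; flange 64 across, z 12 to 20; knob 22 across, z 20 to 56. On the jar the flange lies on the rim, the lid's origin 58 above the jar's.
- stand: grey metal stand in which the paddles start, fixed to the table; it and the wooden rack are of one shape, one stands to the left and one to the right, which varies. Base 64 (x) x 196 (y), two end posts, and a top plate 12 thick whose upper face is at z = 70, with three slots along its y axis at y = -62, 0 and 62. Origin: centre of its underside; z up.
- rack: wooden airing rack, empty at the start, fixed to the table; same shape and size as the stand. Origin: centre of its underside; z up. Each slot is 26 along x and 8 along y, right through the 12 thick top plate, its edges chamfered 1.5. A paddle that is home hangs with its collar on the plate, its tip at z = 10 above the rack's origin.
- rack_slot0 (a point): centre of the mouth of the rack's slot at y = -62, on the plate's upper face (70 above the table); x along the slot's length, y along its width
- rack_slot1 (a point): centre of the mouth of the rack's slot at y = 0, on the plate's upper face (70 above the table); x along the slot's length, y along its width
- rack_slot2 (a point): centre of the mouth of the rack's slot at y = 62, on the plate's upper face (70 above the table); x along the slot's length, y along its width
- dropper_1: amber dropper bottle with black bulb, 33 across, 104 high, loose; behind one of the two racks. Origin: centre of its underside; z up. Leave it standing.
- dropper_2: a second such dropper bottle, loose; behind the other rack. Origin: centre of its underside; z up. Leave it standing.
Not all that is in view belongs to the job. What is shaped like the dropper_1 but purple is not meant. What is shaped like the white_paddle but green is not meant.

How it is judged (in metres and radians):
On the way, in this order (a step that is already met when the one before it is completed fails the run):
1. the tip of the white paddle is inside the jar, at least 25 mm below the rim (z of white_paddle in the frame of pot between 0 and 0.045 m and horizontal distance between white_paddle and pot below 0.026 m), for 0.2 s.
2. the tip of the yellow paddle is inside the jar, at least 25 mm below the rim (z of yellow_paddle in the frame of pot between 0 and 0.045 m and horizontal distance between yellow_paddle and pot below 0.026 m), for 0.2 s.
3. the tip of the red paddle is inside the jar, at least 25 mm below the rim (z of red_paddle in the frame of pot between 0 and 0.045 m and horizontal distance between red_paddle and pot below 0.026 m), for 0.2 s.
At the end, for the whole second after the job is handed in: every paddle present is at rest in a rack slot (within 6 mm of its centre, tip under 13.5 mm above the rack's origin, tilt under 0.12 rad); lid at rest on the standing jar (within 9 mm of its axis, origin 52 to 62 mm above the jar's, tilt under 0.1 rad); both droppers upright (((horizontal distance between white_paddle and rack_slot0 below 0.006 m and z of white_paddle in the frame of rack between 0.006 and 0.0135 m) or (horizontal distance between white_paddle and rack_slot1 below 0.006 m and z of white_paddle in the frame of rack between 0.006 and 0.0135 m) or (horizontal distance between white_paddle and rack_slot2 below 0.006 m and z of white_paddle in the frame of rack between 0.006 and 0.0135 m)) and angle between each of white_paddle, yellow_paddle, red_paddle's own z axis and vertical below 0.12 rad and linear speed of each of white_paddle, yellow_paddle, red_paddle, lid, pot below 0.02 m/s and ((horizontal distance between yellow_paddle and rack_slot0 below 0.006 m and z of yellow_paddle in the frame of rack between 0.006 and 0.0135 m) or (horizontal distance between yellow_paddle and rack_slot1 below 0.006 m and z of yellow_paddle in the frame of rack between 0.006 and 0.0135 m) or (horizontal distance between yellow_paddle and rack_slot2 below 0.006 m and z of yellow_paddle in the frame of rack between 0.006 and 0.0135 m)) and ((horizontal distance between red_paddle and rack_slot0 below 0.006 m and z of red_paddle in the frame of rack between 0.006 and 0.0135 m) or (horizontal distance between red_paddle and rack_slot1 below 0.006 m and z of red_paddle in the frame of rack between 0.006 and 0.0135 m) or (horizontal distance between red_paddle and rack_slot2 below 0.006 m and z of red_paddle in the frame of rack between 0.006 and 0.0135 m)) and horizontal distance between lid and pot below 0.009 m and z of lid in the frame of pot between 0.052 and 0.062 m and angle between each of lid, pot's own z axis and vertical below 0.1 rad and height (world z) of pot below 0.01 m and angle between each of dropper_1, dropper_2's own z axis and vertical below 0.2 rad); the robot touches nothing.
It fails at once if the jar is tipped over (angle between pot's own z axis and vertical above 0.7 rad).
It fails at once if a dropper bottle is knocked over (angle between dropper_1's own z axis and vertical above 0.7 rad).
It fails at once if a dropper bottle is knocked over (angle between dropper_2's own z axis and vertical above 0.7 rad).
Of white_paddle, yellow_paddle, red_paddle only 2 to 3 are there at a start; the rules pass over those that are not, and their reading is None.
At some moment in a run one of pot may be knocked a few centimetres aside while the robot is not near it.
Once in a run the grip may slacken for a moment while it holds something.
It also fails if it takes over 208 s, if anything falls off the work surface, if the arm or the gripper's body presses on something with over 40 N, if the wrist force passes 120 N, or if a joint passes its speed limit or range.

## Robot

A 7-joint arm with a two-finger parallel gripper is mounted at the origin on a cart in front of the work surface, level with it; the furniture and walls round the work are solid. World frame = base frame: x ahead of the robot, y to its left, z up, the work surface at z = 0. Lengths are in m, angles in degrees, forces in N, time in s.
With the tool pointing down it reaches from about 0.425 to 0.875 m from the base axis. Payload 4.7 kg.
Tool frame: the origin (TCP) lies at the very end of the fingers, on their centre line; the grasp point (between the pads) lies 19 mm behind it (env.grip_point_offset is the distance from the TCP to the grasp point, in m); z points along the fingers, y is the line along which they close (so a half turn about z gives the same grasp; the last joint's range is limited). The gripper opens to 87 mm and grips with 3 to 60 N. Pads are 19 mm wide; open, the fingers measure 117 mm over their backs; the gripper's body (75 mm by 190 mm) begins 51 mm behind the grasp point.
Start: joints at [73.86, 18.392, -4.016, 83.108, 1.295, 78.541, -3.26], TCP at [0.189, -0.622, 0.188] pointing down, gripper open.
Joint ranges: [-163.93, 163.93], [-17.29, 119.83], [-79.2, 71.16], [3.27, 140.29], [-89.18, 269.18], [5.43, 117.66], [-154.24, 154.24]. Speed limits (degrees/s): [147.25, 147.25, 180, 180, 180, 180, 180].

## Interface

Orientations are given as [roll, pitch, yaw] about the fixed x, y, z axes, in that order (R = Rz(yaw) Ry(pitch) Rx(roll)).
In Python, from cell import env gives the robot as it stands.
- The arm moves only by the tool jog_arm, never from a script. Its argument "motion" is a list of rows, each an object of numbers: "x", "y", "z": the shift along the tool's x, y, z in cm; "ax", "ay", "az": the turn, a rotation vector about the tool's x, y, z in degrees. In form: [{"x": .., "y": .., "z": .., "ax": .., "ay": .., "az": ..}, ...]. A call has exactly 5 rows; each row shifts and turns the commanded pose from where the row before left it, along the tool's axes as they then stand; what a row does not reach is not made up. A row lasts 1/10 s, in which the tool goes at most 50 mm and 8.59 degrees, less where a joint would pass 70% of its speed; a pose out of reach is approached as far as the arm can. A call is refused whole if a number of a shift passes 5 or a number of a turn 8.59, either way. A call with a gripper value outside its range is refused whole. "claw" is the gripper command: -1 is shut, 1 is fully open, values between are in proportion, set as the call begins (left out, the last holds). The fingers move at their own pace and stop on an object; "squeeze" is the grip in N (left out, the last holds). Time passes only in rows, so rows that do not move let the fingers close, or fill a call up. It gives the time, the measured TCP pose, the force, the opening and the grip force at its end, in the units of the state.
- env.get_obs(): the state, without advancing time (a new reading comes with each control period).
- env.read_camera(name): name is "scene" or "top" or "wrist"; returns the picture (480x640x3 uint8, red, green, blue); there is no depth.
- env.camera_params(name): a dict with "fx", "fy", "cx", "cy" (pixels), "extrinsics" (4x4, takes a point from world to camera coordinates). Camera axes: x right, y up, looking along -z (the intrinsics and any distortion apply to the point x, -y, -z); pixel columns grow to the right and rows downward; lengths in m; the calibration is good to about 2 mm. A picture is of the moment at which its call begins: read the wrist's pose just before it. camera_params takes no time and is no camera call; for the wrist camera it gives the pose at the moment of the call.
- env.sign_off(): hands the job in; it is judged then, once.
The state is a dict: "time_s": time; "qpos": joint angles; "joint_velocities": joint speeds; "effort": joint torques, N m; "tool_pos": TCP position; "tool_rot": TCP orientation; "force": force on the tool from outside, world axes, zero at the start; "wrist_torque": the same for the moment, N m; "grip_width": finger opening in m; "grasp_force": force on a finger pad.
Only numpy, scipy, OpenCV 4.12 (cv2) and the standard library are available. Lean on these libraries where they do the work, as an engineer would, in place of code of your own. Each camera call takes 0.05 s, during which the arm holds its last target. There are 200 camera calls.

## Working session

There is one attempt and no reset: what is moved stays moved. The work goes in short steps, Python scripts to look and compute and a tool call to move; the robot and the scene stay as the last step left them, time stands still between calls to the robot, and variables do not carry over. Pictures are saved under pics/ and viewed, at most 14 in all, crops included, and the job is handed in when it is done.

Besides the shell and the picture viewer there is one more tool, called after ">>>" by a JSON object that holds its "method" and its "body". jog_arm: Moves the arm, as the interface text tells. Its arguments: {"type":"object","properties":{"motion":{"type":"array"},"claw":{"type":"number"},"squeeze":{"type":"number"}},"required":["motion"]}

```bash
ls; mkdir -p pics
python3 - <<'E'
from cell import env
import cv2,numpy as np
o=env.get_obs();print(o)
for n in("scene","top"):
    im=env.read_camera(n);cv2.imwrite(f"pics/{n}0.png",im[:,:,::-1]);p=env.camera_params(n);print(n,{k:np.round(v,4).tolist() for k,v in p.items()})
E
```

```text
pics
{'time_s': 0.0, 'qpos': array([73.8595305 , 18.44019612, -4.01597513, 83.17375566,  1.29578679,
       78.54158433, -3.25991267]), 'joint_velocities': array([-0.10422687, -0.00788304, -0.04307648, -0.02595655,  0.04846054,
        0.03404954,  0.09258705]), 'effort': array([ 1.29491771e-03, -4.91288567e+01, -4.03579753e-01, -3.12533927e+01,
       -6.40462409e-02,  4.38146282e-02,  1.72934147e-04]), 'tool_pos': array([ 0.18924821, -0.62119427,  0.18655882]), 'tool_rot': array([-1.79889753e+02,  6.36165062e-03,  1.69508653e+01]), 'force': array([-0.39085397,  0.20418785,  0.11693663]), 'wrist_torque': array([0.00711031, 0.0436211 , 0.04842606]), 'grasp_force': 0.0, 'grip_width': 0.08742772301653719}
scene {'fx': 597.4622, 'fy': 597.4622, 'cx': 323.5905, 'cy': 237.4301, 'extrinsics': [[-0.6426, -0.7661, -0.0138, 0.3509], [0.3813, -0.3354, 0.8615, -0.2792], [-0.6646, 0.5483, 0.5076, -0.9337], [0.0, 0.0, 0.0, 1.0]]}
top {'fx': 478.7179, 'fy': 478.7179, 'cx': 321.4363, 'cy': 248.7661, 'extrinsics': [[-0.0044, -1.0, -0.0013, 0.0279], [0.9783, -0.0046, 0.2071, -0.5494], [-0.2071, -0.0004, 0.9783, -0.8721], [0.0, 0.0, 0.0, 1.0]]}
```

View pics/scene0.png

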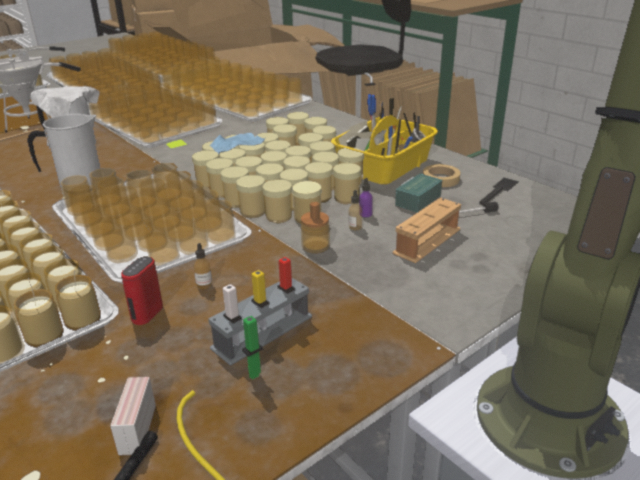

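View pics/top0.png

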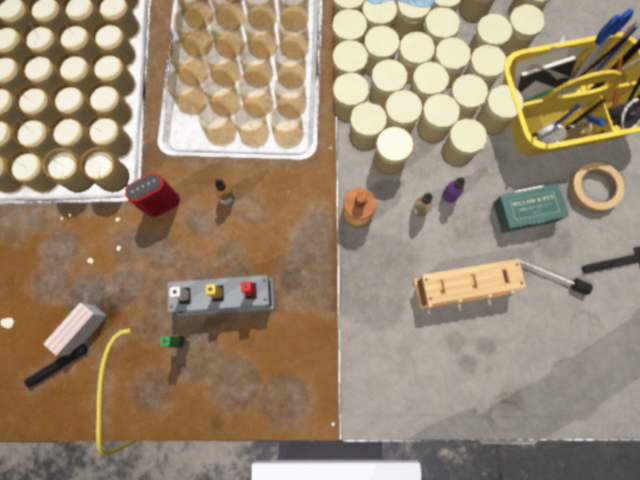

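```bash
cat > h.py <<'E'
from cell import env
import cv2,numpy as np
from scipy.spatial.transform import Rotation as Ro
def ray(p,u,v,z):
    E=np.array(p["extrinsics"]);R,t=E[:3,:3],E[:3,3];c=-R.T@t
    d=R.T@np.array([(u-p["cx"])/p["fx"],-(v-p["cy"])/p["fy"],-1]);s=(z-c[2])/d[2];return c+s*d
def proj(p,P):
    E=np.array(p["extrinsics"]);q=E[:3,:3]@np.array(P)+E[:3,3]
    return p["cx"]+p["fx"]*q[0]/-q[2],p["cy"]-p["fy"]*q[1]/-q[2]
E
python3 - <<'E'
import cv2,numpy as np
im=cv2.imread("pics/top0.png")
a=cv2.resize(im[260:330,160:280],(800,467),interpolation=3)[:, :780]
b=cv2.resize(im[250:320,405:535],None,fx=6,fy=6,interpolation=3)
c=cv2.resize(im[180:230,330:380],None,fx=6,fy=6,interpolation=3)
cv2.imwrite("pics/c1.png",cv2.resize(im[255:325,155:285],None,fx=6,fy=6,interpolation=3))
cv2.imwrite("pics/c2.png",b);cv2.imwrite("pics/c3.png",c)
d=np.zeros((600,800,3),np.uint8);A=cv2.resize(im[262:322,160:280],None,fx=5,fy=5,interpolation=3);B=cv2.resize(im[250:310,410:530],None,fx=5,fy=5,interpolation=3);C=cv2.resize(im[185:225,340:380],None,fx=5,fy=5,interpolation=3)
d[:300,:600]=A;d[300:,:600]=B;d[:200,600:]=C;cv2.imwrite("pics/crop.png",d)
E
```

```text
(no output)
```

View pics/crop.png

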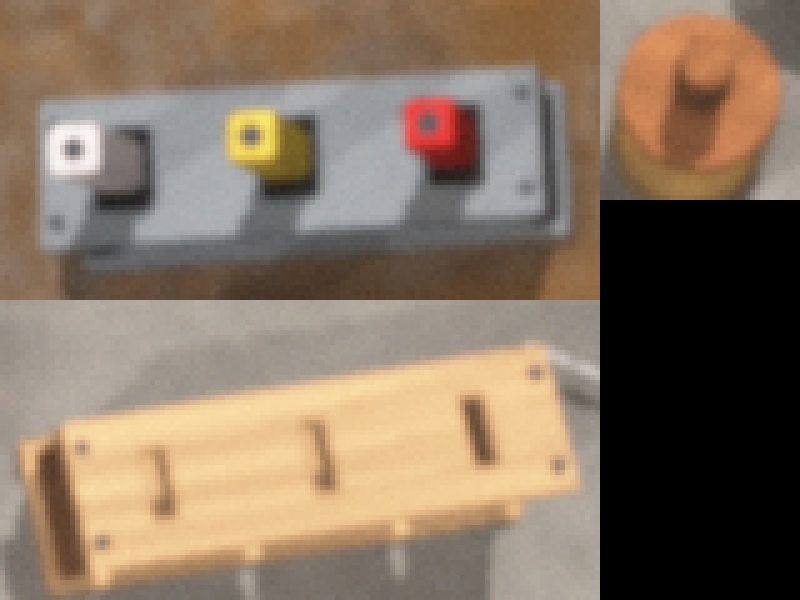

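Run:
```python
from h import *
p=env.camera_params("top")
def q(u,v,ox,oy,z): return ray(p,ox+(u+.5)/5-.5,oy+(v+.5)/5-.5,z)
f=lambda a:np.round(a*1000,1)[:2]
S={n:q(u,v,160,262,.135) for n,u,v in(("w",74,149),("y",251,135),("r",429,123))}
for k,v in S.items():print(k,f(v))
L=[q(u,v,410,250,.07) for u,v in((163,182),(320,155),(478,130))]
for v in L:print("slot",f(v))
for a in (list(S.values()),L):
    d=a[0]-a[2];print(np.hypot(*d[:2]),np.degrees(np.arctan2(d[1],d[0]))-90)
print("knob",f(q(708,58-0,340-120,185,.114)),"flange",f(q(699,91,220,185,.078)))
for n,u,v,z in(("dropL",221,186,.104),("dropR",425,201,.104),("green",171,341,.125),("purple",455,184,.104)):print(n,f(ray(p,u,v,z)))
# wrist cam
o=env.get_obs();w=env.camera_params("wrist");E=np.array(w["extrinsics"]);c=-E[:3,:3].T@E[:3,3]
R=Ro.from_euler("xyz",o["tool_rot"],degrees=True).as_matrix();print("cam in tool",R.T@(c-o["tool_pos"]),(R.T@E[:3,:3].T).round(3),w["fx"])
```

```text
w [458.3 282.2]
y [462.9 220.7]
r [466.9 158.6]
slot [ 474.2 -201.7]
slot [ 484.1 -261.6]
slot [ 493.4 -322. ]
0.12390720262031377 3.9604223575194055
0.12179157013322878 9.088361117205224
knob [637.4 -49.2] flange [635.9 -48.5]
dropL [662.2 215.3]
dropR [ 630.7 -169.9]
green [373.6 286.1]
purple [ 664.1 -228.4]
cam in tool [ 0.07961123  0.00024637 -0.19571734] [[ 0.001  0.958  0.288]
 [ 1.    -0.001  0.   ]
 [ 0.001  0.288 -0.958]] 427.5371580753776
```

The top crop shows white, yellow and red handles in the grey stand on the left, at pixels (175,292), (210,289) and (246,287). The three free rack slots are on the right at about (442,286), (474,281) and (505,276). The jar and lid are at (359,203). All three paddles are present. Two decoys can be ruled out: the green paddle at (171,341) is outside the stand, and the purple dropper at (455,184) is the wrong colour.

>>> {"method": "jog_arm", "body": {"motion": [{"x":3,"y":-2.1,"z":-0.8},{"x":3,"y":-2.1,"z":-0.8},{"x":3,"y":-2.1,"z":-0.8},{"x":3,"y":-2.1,"z":-0.8},{"x":3,"y":-2.1,"z":-0.8}], "claw": 1, "squeeze": 25}}

```text
$.motion[0]: bad value
```

>>> {"method": "jog_arm", "body": {"motion": [{"x":3,"y":-2.1},{"x":3,"y":-2.1},{"x":3,"y":-2.1},{"x":3,"y":-2.1},{"x":3,"y":-2.1}]}}

```text
$.motion[0]: bad value
```

>>> {"method": "jog_arm", "body": {"motion": [{"x":3,"y":-2.1},{"x":3,"y":-2.1},{"x":3,"y":-2.1},{"x":3,"y":-2.1},{"x":3,"y":-2.1}]}}

```text
$.motion[0]: bad value
```

>>> {"method": "jog_arm", "body": {"motion": [{"x":3,"y":-2.1,"z":-0.8,"ax":0,"ay":0,"az":0},{"x":3,"y":-2.1,"z":-0.8,"ax":0,"ay":0,"az":0},{"x":3,"y":-2.1,"z":-0.8,"ax":0,"ay":0,"az":0},{"x":3,"y":-2.1,"z":-0.8,"ax":0,"ay":0,"az":0},{"x":3,"y":-2.1,"z":-0.8,"ax":0,"ay":0,"az":0}], "claw": 1, "squeeze": 25}}

```text
time_s: 0.6
tool_pos: [0.3029, -0.4761, 0.2275]
tool_rot: [-180.0, 0.0, 16.9]
force: [0.2, 0.2, 0.3]
grip_width: 0.0872
grasp_force: 0.0
```

>>> {"method": "jog_arm", "body": {"motion": [{"x":3,"y":-2.1,"z":0,"ax":0,"ay":0,"az":0},{"x":3,"y":-2.1,"z":0,"ax":0,"ay":0,"az":0},{"x":3,"y":-2.1,"z":0,"ax":0,"ay":0,"az":0},{"x":3,"y":-2.1,"z":0,"ax":0,"ay":0,"az":0},{"x":3,"y":-2.1,"z":0,"ax":0,"ay":0,"az":0}]}}

```text
time_s: 1.1
tool_pos: [0.4157, -0.332, 0.2273]
tool_rot: [-180.0, 0.0, 16.9]
force: [0.8, -0.0, -0.3]
grip_width: 0.0871
grasp_force: 0.0
```

>>> {"method": "jog_arm", "body": {"motion": [{"x":3,"y":-2.1,"z":0,"ax":0,"ay":0,"az":0},{"x":3,"y":-2.1,"z":0,"ax":0,"ay":0,"az":0},{"x":3,"y":-2.1,"z":0,"ax":0,"ay":0,"az":0},{"x":3,"y":-2.1,"z":0,"ax":0,"ay":0,"az":0},{"x":3,"y":-2.1,"z":0,"ax":0,"ay":0,"az":0}]}}

```text
time_s: 1.6
tool_pos: [0.5285, -0.188, 0.2273]
tool_rot: [-180.0, 0.0, 16.9]
force: [-0.2, -0.4, 0.5]
grip_width: 0.0873
grasp_force: 0.0
```

>>> {"method": "jog_arm", "body": {"motion": [{"x":2.88,"y":-2.03,"z":0,"ax":0,"ay":0,"az":0},{"x":2.88,"y":-2.03,"z":0,"ax":0,"ay":0,"az":0},{"x":2.88,"y":-2.03,"z":0,"ax":0,"ay":0,"az":0},{"x":2.88,"y":-2.03,"z":0,"ax":0,"ay":0,"az":0},{"x":2.88,"y":-2.03,"z":0,"ax":0,"ay":0,"az":0}]}}

```text
time_s: 2.1
tool_pos: [0.6367, -0.0492, 0.2271]
tool_rot: [-180.0, 0.1, 16.9]
force: [-0.0, -0.2, 0.4]
grip_width: 0.0869
grasp_force: 0.0
```

>>> {"method": "jog_arm", "body": {"motion": [{"x":0,"y":0,"z":0,"ax":0,"ay":0,"az":-8.5},{"x":0,"y":0,"z":0,"ax":0,"ay":0,"az":-8.5},{"x":0,"y":0,"z":0,"ax":0,"ay":0,"az":-8.5},{"x":0,"y":0,"z":0,"ax":0,"ay":0,"az":-8.5},{"x":0,"y":0,"z":0,"ax":0,"ay":0,"az":-8.5}]}}

```text
time_s: 2.6
tool_pos: [0.6359, -0.0502, 0.227]
tool_rot: [-179.9, 0.0, 59.8]
force: [0.3, -0.1, -0.1]
grip_width: 0.087
grasp_force: 0.0
```

>>> {"method": "jog_arm", "body": {"motion": [{"x":0,"y":0,"z":0,"ax":0,"ay":0,"az":-8.5},{"x":0,"y":0,"z":0,"ax":0,"ay":0,"az":-8.5},{"x":0,"y":0,"z":0,"ax":0,"ay":0,"az":-8.5},{"x":0,"y":0,"z":0,"ax":0,"ay":0,"az":-8.5},{"x":0,"y":0,"z":0,"ax":0,"ay":0,"az":0}]}}

```text
time_s: 3.1
tool_pos: [0.6359, -0.0503, 0.227]
tool_rot: [-179.9, -0.0, 93.5]
force: [-0.0, 0.4, 0.7]
grip_width: 0.087
grasp_force: 0.0
```

Run:
```python
from h import *
o=env.get_obs();w=env.camera_params("wrist");im=env.read_camera("wrist");cv2.imwrite("pics/w1.png",im[:,:,::-1])
print(o["tool_pos"],o["tool_rot"]);
for P in([.6365,-.049,.114],[.6365,-.049,.078]):print(proj(w,P))
```

```text
[ 0.6359261  -0.05031744  0.2270233 ] [-1.79940360e+02 -2.14285566e-02  9.34682083e+01]
(np.float64(325.7744366711072), np.float64(224.6448810839319))
(np.float64(325.7470483081628), np.float64(213.9537765648223))
```

View pics/w1.png

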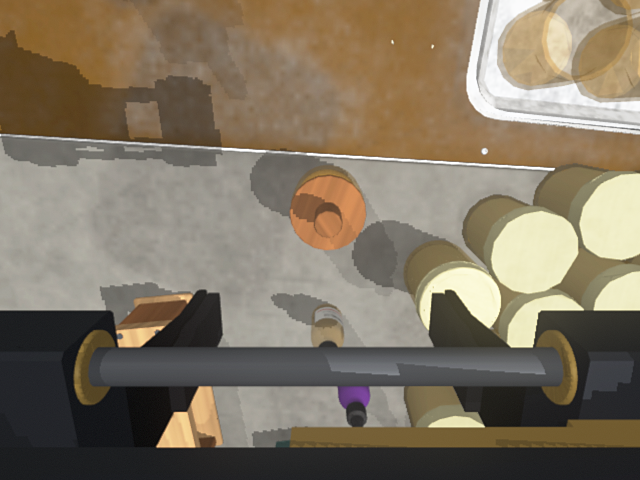

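The wrist view shows the cork lid's knob at (328,222), against a predicted (326,225). That is close enough to grasp it directly.

>>> {"method": "jog_arm", "body": {"motion": [{"x":0.1,"y":0.1,"z":3,"ax":0,"ay":0,"az":0},{"x":0,"y":0,"z":3,"ax":0,"ay":0,"az":0},{"x":0,"y":0,"z":3,"ax":0,"ay":0,"az":0},{"x":0,"y":0,"z":3,"ax":0,"ay":0,"az":0},{"x":0,"y":0,"z":2.3,"ax":0,"ay":0,"az":0}]}}

```text
time_s: 3.65
tool_pos: [0.6361, -0.0494, 0.0824]
tool_rot: [-179.9, 0.0, 93.2]
force: [0.0, -0.3, -0.4]
grip_width: 0.0868
grasp_force: 0.0
```

>>> {"method": "jog_arm", "body": {"motion": [{"x":0,"y":0,"z":0,"ax":0,"ay":0,"az":0},{"x":0,"y":0,"z":0,"ax":0,"ay":0,"az":0},{"x":0,"y":0,"z":0,"ax":0,"ay":0,"az":0},{"x":0,"y":0,"z":0,"ax":0,"ay":0,"az":0},{"x":0,"y":0,"z":0,"ax":0,"ay":0,"az":0}], "claw": -1, "squeeze": 25}}

```text
time_s: 4.15
tool_pos: [0.638, -0.0492, 0.0859]
tool_rot: [179.9, 0.0, 93.4]
force: [-0.1, 0.0, -0.1]
grip_width: 0.0553
grasp_force: 0.0
```

>>> {"method": "jog_arm", "body": {"motion": [{"x":0,"y":0,"z":0,"ax":0,"ay":0,"az":0},{"x":0,"y":0,"z":0,"ax":0,"ay":0,"az":0},{"x":0,"y":0,"z":0,"ax":0,"ay":0,"az":0},{"x":0,"y":0,"z":0,"ax":0,"ay":0,"az":0},{"x":0,"y":0,"z":0,"ax":0,"ay":0,"az":0}]}}

```text
time_s: 4.65
tool_pos: [0.6371, -0.0492, 0.0846]
tool_rot: [-180.0, 0.0, 93.5]
force: [0.5, 0.4, -0.7]
grip_width: 0.015
grasp_force: 0.0
```

Run:
```python
from h import *
o=env.get_obs();im=env.read_camera("wrist");cv2.imwrite("pics/w2.png",im[:,:,::-1])
im=env.read_camera("top");cv2.imwrite("pics/t2.png",im[:,:,::-1])
print(o["tool_pos"],o["tool_rot"],o["grip_width"],o["grasp_force"]);
```

```text
[ 0.63711635 -0.04916418  0.08456695] [-1.79990732e+02  2.67967854e-03  9.34508198e+01] 0.014956493134683373 0.0
```

View pics/w2.png

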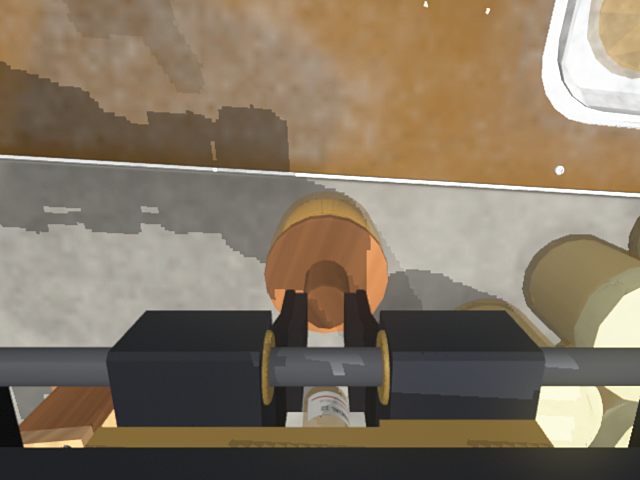

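The wrist view shows the knob at (328,280) between the finger pads. I'll let the grip settle.

>>> {"method": "jog_arm", "body": {"motion": [{"x":0,"y":0,"z":0,"ax":0,"ay":0,"az":0},{"x":0,"y":0,"z":0,"ax":0,"ay":0,"az":0},{"x":0,"y":0,"z":0,"ax":0,"ay":0,"az":0},{"x":0,"y":0,"z":0,"ax":0,"ay":0,"az":0},{"x":0,"y":0,"z":0,"ax":0,"ay":0,"az":0}]}}

```text
time_s: 5.25
tool_pos: [0.6372, -0.0492, 0.0846]
tool_rot: [-180.0, 0.0, 93.4]
force: [0.1, 0.2, 1.1]
grip_width: 0.0006
grasp_force: 0.0
```

Run:
```python
from h import *
o=env.get_obs();w=env.camera_params("wrist");im=env.read_camera("wrist")
T=o["tool_pos"];print(T)
for P in(T,T+[0,0,.019],[.6365,-.049,.114],[.6365,-.049,.078]):print(np.round(proj(w,P)))
A=cv2.resize(im[180:380,200:460],None,fx=3,fy=3,interpolation=2)[:600,:800,::-1]
cv2.imwrite("pics/w3.png",A)
```

```text
[ 0.6371746  -0.04917636  0.08461906]
[325. 283.]
[325. 299.]
[323. 309.]
[323. 278.]
```

View pics/w3.png

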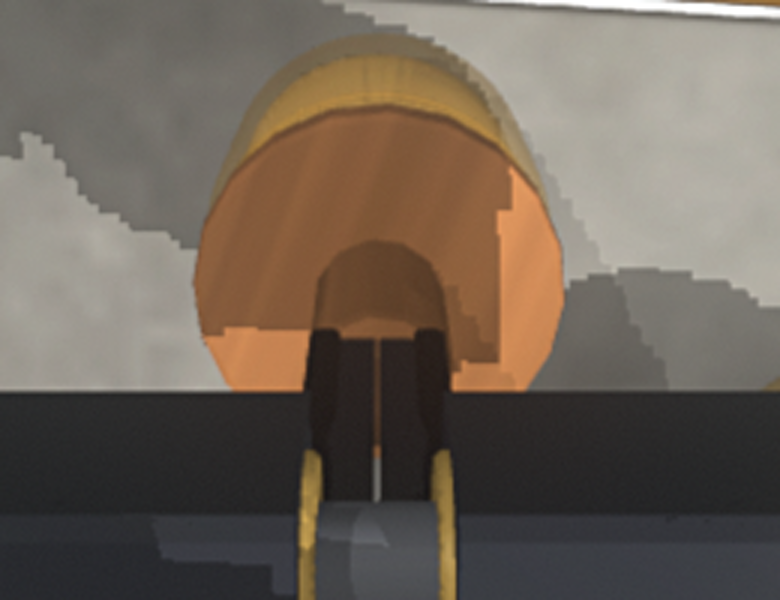

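Run:
```python
from h import *
p=env.camera_params("scene");im=env.read_camera("scene");T=env.get_obs()["tool_pos"]
ox,oy=250,150
for P in(T,[.6365,-.049,.114],[.6365,-.049,.07],[.6365,-.049,0]):
    u,v=proj(p,P);print(u,v,(u-ox)*6,(v-oy)*6)
cv2.imwrite("pics/s3.png",cv2.resize(im[oy:oy+100,ox:ox+130],None,fx=6,fy=6,interpolation=2)[:,:,::-1])
```

```text
313.7704675548453 213.71730606079427 382.62280532907187 382.30383636476563
313.60681279771455 202.19505757924802 381.6408767862873 313.1703454754881
314.0423010239146 219.57778204240702 384.2538061434876 417.46669225444214
314.7061466103604 246.0755016615163 388.23687966216244 576.4530099690978
```

View pics/s3.png

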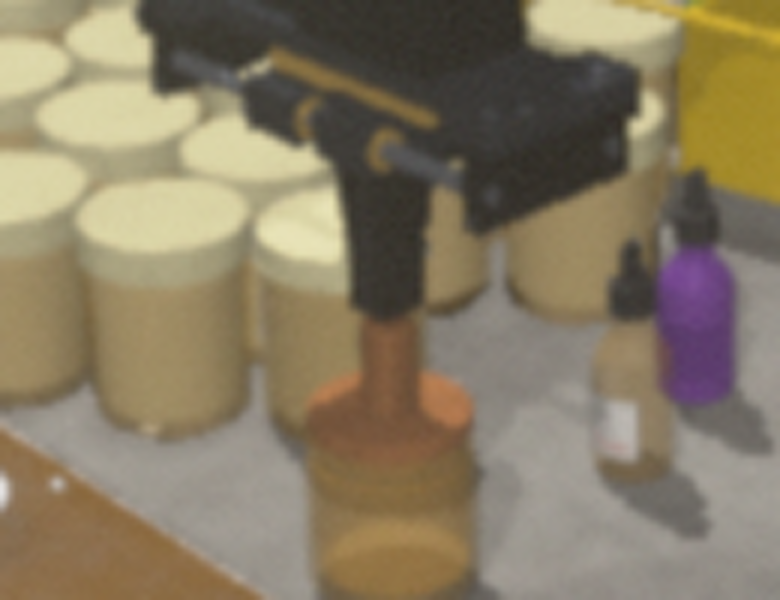

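```bash
python3 -c "
from cell import env
print(env.grip_point_offset,[a for a in dir(env) if a[0]!='_'])"
```

```text
0.0187 ['PlanningError', 'camera_params', 'get_obs', 'grip_point_offset', 'read_camera', 'sign_off']
```

>>> {"method": "jog_arm", "body": {"motion": [{"x":0,"y":0,"z":-0.3,"ax":0,"ay":0,"az":0},{"x":0,"y":0,"z":0,"ax":0,"ay":0,"az":0},{"x":0,"y":0,"z":0,"ax":0,"ay":0,"az":0},{"x":0,"y":0,"z":0,"ax":0,"ay":0,"az":0},{"x":0,"y":0,"z":0,"ax":0,"ay":0,"az":0}], "claw": 0.2}}

```text
time_s: 5.85
tool_pos: [0.6372, -0.0492, 0.0876]
tool_rot: [-180.0, 0.0, 93.4]
force: [-0.3, 1.1, -0.0]
grip_width: 0.0328
grasp_force: 0.0
```

>>> {"method": "jog_arm", "body": {"motion": [{"x":0,"y":0,"z":0,"ax":0,"ay":0,"az":0},{"x":0,"y":0,"z":0.5,"ax":0,"ay":0,"az":0},{"x":0,"y":0,"z":1,"ax":0,"ay":0,"az":0},{"x":0,"y":0,"z":1,"ax":0,"ay":0,"az":0},{"x":0,"y":0,"z":0.4,"ax":0,"ay":0,"az":0}]}}

```text
time_s: 6.35
tool_pos: [0.6359, -0.0492, 0.0565]
tool_rot: [-179.8, -0.0, 93.5]
force: [0.7, 0.2, -0.3]
grip_width: 0.052
grasp_force: 0.0
```

>>> {"method": "jog_arm", "body": {"motion": [{"x":0,"y":0,"z":0,"ax":0,"ay":0,"az":0},{"x":0,"y":0,"z":0,"ax":0,"ay":0,"az":0},{"x":0,"y":0,"z":0,"ax":0,"ay":0,"az":0},{"x":0,"y":0,"z":0,"ax":0,"ay":0,"az":0},{"x":0,"y":0,"z":0,"ax":0,"ay":0,"az":0}], "claw": -1}}

```text
time_s: 6.85
tool_pos: [0.6375, -0.0492, 0.059]
tool_rot: [180.0, 0.0, 93.4]
force: [-0.2, 0.3, 1.4]
grip_width: 0.0213
grasp_force: 25.0
```

>>> {"method": "jog_arm", "body": {"motion": [{"x":0,"y":0,"z":0,"ax":0,"ay":0,"az":0},{"x":0,"y":0,"z":0,"ax":0,"ay":0,"az":0},{"x":0,"y":0,"z":0,"ax":0,"ay":0,"az":0},{"x":0,"y":0,"z":0,"ax":0,"ay":0,"az":0},{"x":0,"y":0,"z":0,"ax":0,"ay":0,"az":0}]}}

```text
time_s: 7.35
tool_pos: [0.6374, -0.0492, 0.0589]
tool_rot: [180.0, 0.0, 93.4]
force: [0.7, -0.1, 2.3]
grip_width: 0.0211
grasp_force: 25.0
```

>>> {"method": "jog_arm", "body": {"motion": [{"x":0,"y":0,"z":-0.5,"ax":0,"ay":0,"az":0},{"x":0,"y":0,"z":-1,"ax":0,"ay":0,"az":0},{"x":0,"y":0,"z":-1.5,"ax":0,"ay":0,"az":0},{"x":0,"y":0,"z":-1.5,"ax":0,"ay":0,"az":0},{"x":0,"y":0,"z":-1.5,"ax":0,"ay":0,"az":0}]}}

```text
time_s: 7.85
tool_pos: [0.6376, -0.0491, 0.1206]
tool_rot: [179.9, 0.0, 93.5]
force: [0.2, -0.4, -0.4]
grip_width: 0.0213
grasp_force: 25.0
```

>>> {"method": "jog_arm", "body": {"motion": [{"x":0.78,"y":-3.3,"z":0,"ax":0,"ay":0,"az":0},{"x":0.78,"y":-3.3,"z":0,"ax":0,"ay":0,"az":0},{"x":0.78,"y":-3.3,"z":0,"ax":0,"ay":0,"az":0},{"x":0.78,"y":-3.3,"z":0,"ax":0,"ay":0,"az":0},{"x":0.78,"y":-3.3,"z":0,"ax":0,"ay":0,"az":0}]}}

```text
time_s: 8.35
tool_pos: [0.4693, -0.0196, 0.1195]
tool_rot: [179.9, 0.0, 93.5]
force: [-0.4, 0.7, 0.1]
grip_width: 0.0212
grasp_force: 25.0
```

>>> {"method": "jog_arm", "body": {"motion": [{"x":0,"y":0,"z":2.5,"ax":0,"ay":0,"az":0},{"x":0,"y":0,"z":2.5,"ax":0,"ay":0,"az":0},{"x":0,"y":0,"z":2.5,"ax":0,"ay":0,"az":0},{"x":0,"y":0,"z":2,"ax":0,"ay":0,"az":0},{"x":0,"y":0,"z":1.5,"ax":0,"ay":0,"az":0}]}}

```text
time_s: 8.85
tool_pos: [0.4702, -0.0202, 0.0084]
tool_rot: [180.0, 0.0, 93.5]
force: [0.5, 0.6, -0.4]
grip_width: 0.0211
grasp_force: 25.0
```

>>> {"method": "jog_arm", "body": {"motion": [{"x":0,"y":0,"z":0.3,"ax":0,"ay":0,"az":0},{"x":0,"y":0,"z":0.2,"ax":0,"ay":0,"az":0},{"x":0,"y":0,"z":0.15,"ax":0,"ay":0,"az":0},{"x":0,"y":0,"z":0,"ax":0,"ay":0,"az":0},{"x":0,"y":0,"z":0,"ax":0,"ay":0,"az":0}]}}

```text
time_s: 9.35
tool_pos: [0.4707, -0.0203, 0.0027]
tool_rot: [179.9, 0.0, 93.4]
force: [-0.6, -0.2, -0.6]
grip_width: 0.0215
grasp_force: 25.0
```

>>> {"method": "jog_arm", "body": {"motion": [{"x":0,"y":0,"z":0.1,"ax":0,"ay":0,"az":0},{"x":0,"y":0,"z":0.1,"ax":0,"ay":0,"az":0},{"x":0,"y":0,"z":0,"ax":0,"ay":0,"az":0},{"x":0,"y":0,"z":0,"ax":0,"ay":0,"az":0},{"x":0,"y":0,"z":0,"ax":0,"ay":0,"az":0}]}}

```text
time_s: 9.85
tool_pos: [0.4706, -0.0204, 0.001]
tool_rot: [180.0, 0.0, 93.4]
force: [-2.9, -0.4, 7.2]
grip_width: 0.0208
grasp_force: 25.0
```

>>> {"method": "jog_arm", "body": {"motion": [{"x":0,"y":0,"z":0,"ax":0,"ay":0,"az":0},{"x":0,"y":0,"z":0,"ax":0,"ay":0,"az":0},{"x":0,"y":0,"z":0,"ax":0,"ay":0,"az":0},{"x":0,"y":0,"z":0,"ax":0,"ay":0,"az":0},{"x":0,"y":0,"z":0,"ax":0,"ay":0,"az":0}], "claw": 0.2}}

```text
time_s: 10.35
tool_pos: [0.47, -0.0202, 0.0]
tool_rot: [-180.0, -0.0, 93.4]
force: [0.6, 0.6, -0.3]
grip_width: 0.0498
grasp_force: 0.0
```

>>> {"method": "jog_arm", "body": {"motion": [{"x":0,"y":0,"z":-1.5,"ax":0,"ay":0,"az":0},{"x":0,"y":0,"z":-3.5,"ax":0,"ay":0,"az":0},{"x":0,"y":0,"z":-4,"ax":0,"ay":0,"az":0},{"x":0,"y":0,"z":-4,"ax":0,"ay":0,"az":0},{"x":0,"y":0,"z":-4,"ax":0,"ay":0,"az":0}]}}

```text
time_s: 10.85
tool_pos: [0.4701, -0.0197, 0.1729]
tool_rot: [179.9, 0.0, 93.5]
force: [0.6, -0.9, -0.0]
grip_width: 0.0523
grasp_force: 0.0
```

>>> {"method": "jog_arm", "body": {"motion": [{"x":3.03,"y":0.05,"z":0,"ax":0,"ay":0,"az":0},{"x":3.03,"y":0.05,"z":0,"ax":0,"ay":0,"az":0},{"x":3.03,"y":0.05,"z":0,"ax":0,"ay":0,"az":0},{"x":3.03,"y":0.05,"z":0,"ax":0,"ay":0,"az":0},{"x":3.03,"y":0.05,"z":0,"ax":0,"ay":0,"az":0}]}}

```text
time_s: 11.35
tool_pos: [0.4634, 0.1327, 0.1713]
tool_rot: [179.9, 0.1, 93.5]
force: [0.5, 0.3, 0.1]
grip_width: 0.0523
grasp_force: 0.0
```

>>> {"method": "jog_arm", "body": {"motion": [{"x":3.03,"y":0.05,"z":0,"ax":0,"ay":0,"az":0},{"x":3.03,"y":0.05,"z":0,"ax":0,"ay":0,"az":0},{"x":3.03,"y":0.05,"z":0,"ax":0,"ay":0,"az":0},{"x":3.03,"y":0.05,"z":0,"ax":0,"ay":0,"az":0},{"x":3.03,"y":0.05,"z":0,"ax":0,"ay":0,"az":0}]}}

```text
time_s: 11.85
tool_pos: [0.4569, 0.2837, 0.1712]
tool_rot: [179.9, 0.0, 93.4]
force: [0.1, -0.4, -0.1]
grip_width: 0.0524
grasp_force: 0.0
```

Run:
```python
from h import *
o=env.get_obs();w=env.camera_params("wrist");im=env.read_camera("wrist");cv2.imwrite("pics/w4.png",im[:,:,::-1])
np.savez("w4.npz",im=im,**{k:np.array(v) for k,v in w.items()})
print(o["tool_pos"],o["tool_rot"]);
for P in([.4583,.2822,.135],[.4629,.2207,.135]):print(proj(w,P))
```

```text
[0.45688309 0.28373131 0.17121274] [1.79943911e+02 1.19003391e-02 9.34338619e+01]
(np.float64(326.88937467527535), np.float64(262.3098372697684))
(np.float64(328.1927697170343), np.float64(356.97894987221173))
```

View pics/w4.png

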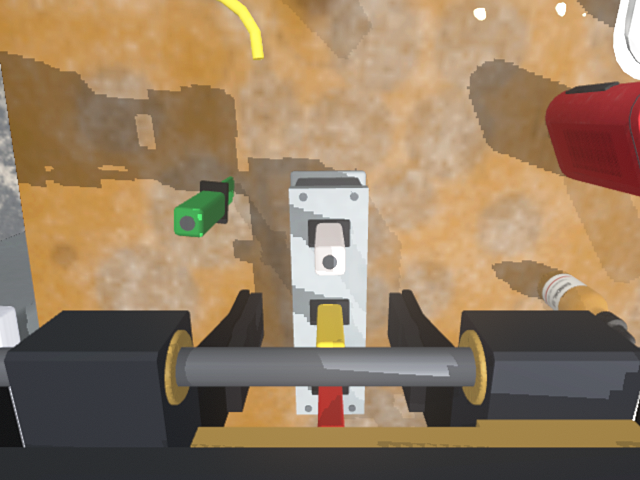

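The wrist view shows the white paddle's handle top at (330,262), against a predicted (327,262). Yellow is behind it, and the green decoy at (188,222) is clear of the gripper.

>>> {"method": "jog_arm", "body": {"motion": [{"x":-0.15,"y":0.3,"z":1.4,"ax":0,"ay":0,"az":0},{"x":0,"y":0,"z":3,"ax":0,"ay":0,"az":0},{"x":0,"y":0,"z":3,"ax":0,"ay":0,"az":0},{"x":0,"y":0,"z":2.5,"ax":0,"ay":0,"az":0},{"x":0,"y":0,"z":1.5,"ax":0,"ay":0,"az":0}]}}

```text
time_s: 12.4
tool_pos: [0.4594, 0.2783, 0.0536]
tool_rot: [-179.8, 0.2, 93.3]
force: [-0.2, -0.2, -0.5]
grip_width: 0.0523
grasp_force: 0.0
```

>>> {"method": "jog_arm", "body": {"motion": [{"x":0,"y":0,"z":0,"ax":0,"ay":0,"az":0},{"x":0,"y":0,"z":0,"ax":0,"ay":0,"az":0},{"x":0,"y":0,"z":0,"ax":0,"ay":0,"az":0},{"x":0,"y":0,"z":0,"ax":0,"ay":0,"az":0},{"x":0,"y":0,"z":0,"ax":0,"ay":0,"az":0}], "claw": -1, "squeeze": 30}}

```text
time_s: 12.9
tool_pos: [0.4606, 0.2815, 0.057]
tool_rot: [179.9, -0.0, 93.4]
force: [0.4, -0.3, 0.2]
grip_width: 0.0203
grasp_force: 0.0
```

>>> {"method": "jog_arm", "body": {"motion": [{"x":0,"y":0,"z":0,"ax":0,"ay":0,"az":0},{"x":0,"y":0,"z":0,"ax":0,"ay":0,"az":0},{"x":0,"y":0,"z":0,"ax":0,"ay":0,"az":0},{"x":0,"y":0,"z":0,"ax":0,"ay":0,"az":0},{"x":0,"y":0,"z":0,"ax":0,"ay":0,"az":0}]}}

```text
time_s: 13.4
tool_pos: [0.4604, 0.2815, 0.0568]
tool_rot: [180.0, 0.0, 93.4]
force: [-0.9, -0.3, 5.4]
grip_width: 0.018
grasp_force: 30.0
```

>>> {"method": "jog_arm", "body": {"motion": [{"x":0,"y":0,"z":-1,"ax":0,"ay":0,"az":0},{"x":0,"y":0,"z":-2,"ax":0,"ay":0,"az":0},{"x":0,"y":0,"z":-2.5,"ax":0,"ay":0,"az":0},{"x":0,"y":0,"z":-2.5,"ax":0,"ay":0,"az":0},{"x":0,"y":0,"z":-2,"ax":0,"ay":0,"az":0}]}}

```text
time_s: 13.9
tool_pos: [0.46, 0.2816, 0.1576]
tool_rot: [180.0, -0.0, 93.5]
force: [0.4, -0.1, -0.1]
grip_width: 0.0176
grasp_force: 30.0
```

Run:
```python
from h import *
o=env.get_obs();p=env.camera_params("top");im=env.read_camera("top");im=im[:,:,::-1]
cv2.imwrite("pics/t3.png",im)
print(o["tool_pos"],o["grip_width"]);
ox,oy=290,150;c=im[oy:oy+130,ox:ox+130]
x=cv2.resize(c,None,fx=4.5,fy=4.5,interpolation=2)
cv2.imwrite("pics/t3c.png",x)
u,v=proj(p,[.6365,-.049,.07]);print((u-ox)*4.5,(v-oy)*4.5,u,v)
```

```text
[0.4599503  0.28155824 0.15764777] 0.01763777950271448
311.95995285205686 241.79601228363418 359.32443396712375 203.73244717414093
```

View pics/t3c.png

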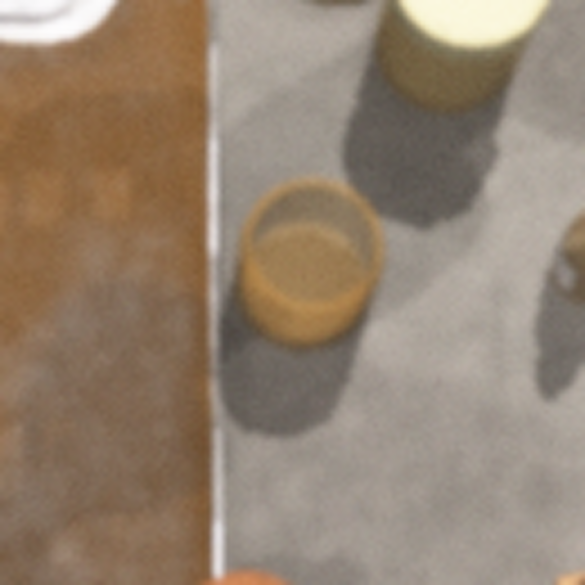

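The jar's rim is centred at about (313,247) in the crop, where it was predicted, and it is open.

>>> {"method": "jog_arm", "body": {"motion": [{"x":-0.5,"y":3.14,"z":0,"ax":0,"ay":0,"az":0},{"x":-0.5,"y":3.14,"z":0,"ax":0,"ay":0,"az":0},{"x":-2,"y":3.14,"z":0,"ax":0,"ay":0,"az":0},{"x":-2,"y":3.14,"z":0,"ax":0,"ay":0,"az":0},{"x":-2,"y":3.14,"z":0,"ax":0,"ay":0,"az":0}]}}

```text
time_s: 14.45
tool_pos: [0.6218, 0.22, 0.1555]
tool_rot: [-179.9, 0.0, 93.5]
force: [-0.3, 0.2, -1.0]
grip_width: 0.0181
grasp_force: 30.0
```

>>> {"method": "jog_arm", "body": {"motion": [{"x":-4.5,"y":0,"z":0,"ax":0,"ay":0,"az":0},{"x":-4.5,"y":0,"z":0,"ax":0,"ay":0,"az":0},{"x":-4.5,"y":0,"z":0,"ax":0,"ay":0,"az":0},{"x":-4.5,"y":0,"z":0,"ax":0,"ay":0,"az":0},{"x":-4.5,"y":0,"z":0,"ax":0,"ay":0,"az":0}]}}

```text
time_s: 14.95
tool_pos: [0.634, -0.0056, 0.1557]
tool_rot: [-180.0, -0.0, 93.5]
force: [0.8, -0.5, 0.2]
grip_width: 0.018
grasp_force: 30.0
```

>>> {"method": "jog_arm", "body": {"motion": [{"x":-3,"y":0,"z":0,"ax":0,"ay":0,"az":0},{"x":-1.57,"y":0,"z":0,"ax":0,"ay":0,"az":0},{"x":0,"y":0,"z":0,"ax":0,"ay":0,"az":0},{"x":0,"y":0,"z":0,"ax":0,"ay":0,"az":0},{"x":0,"y":0,"z":0,"ax":0,"ay":0,"az":0}]}}

```text
time_s: 15.45
tool_pos: [0.637, -0.0457, 0.1564]
tool_rot: [180.0, -0.1, 93.7]
force: [0.6, -0.7, -0.9]
grip_width: 0.0179
grasp_force: 30.0
```

>>> {"method": "jog_arm", "body": {"motion": [{"x":-0.3,"y":0,"z":1.5,"ax":0,"ay":0,"az":0},{"x":0,"y":0,"z":2,"ax":0,"ay":0,"az":0},{"x":0,"y":0,"z":2,"ax":0,"ay":0,"az":0},{"x":0,"y":0,"z":1.5,"ax":0,"ay":0,"az":0},{"x":0,"y":0,"z":0.9,"ax":0,"ay":0,"az":0}]}}

```text
time_s: 15.95
tool_pos: [0.6363, -0.0516, 0.0749]
tool_rot: [-179.9, -0.0, 93.5]
force: [0.1, -0.6, -0.6]
grip_width: 0.0179
grasp_force: 30.0
```

>>> {"method": "jog_arm", "body": {"motion": [{"x":0,"y":0,"z":0,"ax":0,"ay":0,"az":0},{"x":0,"y":0,"z":0,"ax":0,"ay":0,"az":0},{"x":0,"y":0,"z":0,"ax":0,"ay":0,"az":0},{"x":0,"y":0,"z":0,"ax":0,"ay":0,"az":0},{"x":0,"y":0,"z":0,"ax":0,"ay":0,"az":0}]}}

```text
time_s: 16.45
tool_pos: [0.6378, -0.0525, 0.0778]
tool_rot: [179.9, 0.0, 93.4]
force: [0.6, -0.4, -0.7]
grip_width: 0.0177
grasp_force: 30.0
```

Run:
```python
from h import *
p=env.camera_params("scene");im=env.read_camera("scene")[:,:,::-1];o=env.get_obs();print(o["tool_pos"],o["grip_width"],o["force"])
cv2.imwrite("pics/s4.png",cv2.resize(im[150:275,235:400],None,fx=4.8,fy=4.8,interpolation=2))
```

```text
[ 0.63766896 -0.05244131  0.07765043] 0.01746149924682047 [ 0.44518013 -0.42836757 -0.39390836]
```

View pics/s4.png

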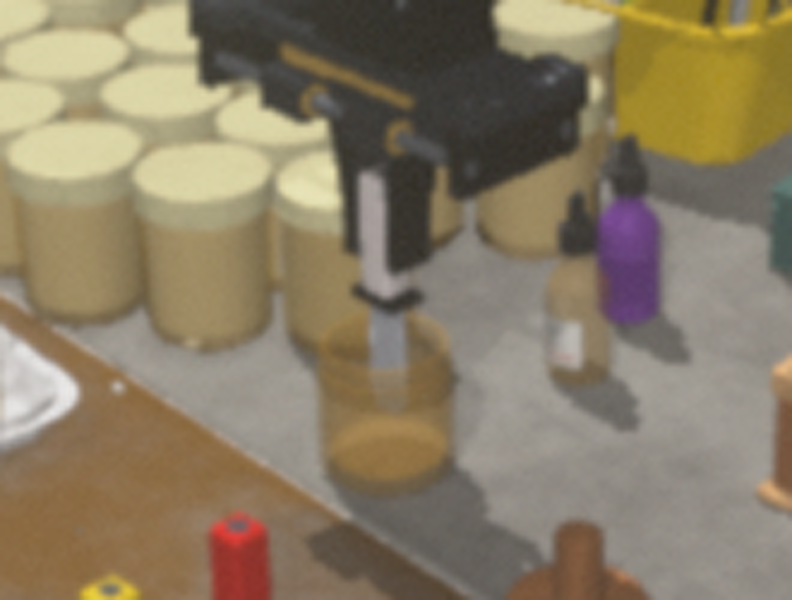

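The scene crop shows the white blade more than half-way down in the jar, with the jar and dropper standing. Next I'll go to the rack.

>>> {"method": "jog_arm", "body": {"motion": [{"x":0,"y":0,"z":-1.5,"ax":0,"ay":0,"az":0},{"x":0,"y":0,"z":-2,"ax":0,"ay":0,"az":0},{"x":0,"y":0,"z":-2.5,"ax":0,"ay":0,"az":0},{"x":0,"y":0,"z":-2,"ax":0,"ay":0,"az":-2.8},{"x":0,"y":0,"z":-2,"ax":0,"ay":0,"az":-2.8}]}}

```text
time_s: 17.0
tool_pos: [0.6377, -0.0522, 0.1796]
tool_rot: [179.9, 0.0, 99.2]
force: [0.1, 0.1, -0.9]
grip_width: 0.0181
grasp_force: 30.0
```

>>> {"method": "jog_arm", "body": {"motion": [{"x":-3.16,"y":-2.64,"z":0,"ax":0,"ay":0,"az":0},{"x":-3.16,"y":-2.64,"z":0,"ax":0,"ay":0,"az":0},{"x":-3.16,"y":-2.64,"z":0,"ax":0,"ay":0,"az":0},{"x":-3.16,"y":-2.64,"z":0,"ax":0,"ay":0,"az":0},{"x":-3.16,"y":-2.64,"z":0,"ax":0,"ay":0,"az":0}]}}

```text
time_s: 17.5
tool_pos: [0.5312, -0.2304, 0.1785]
tool_rot: [179.9, 0.1, 99.1]
force: [0.6, 0.4, -1.1]
grip_width: 0.0179
grasp_force: 30.0
```

>>> {"method": "jog_arm", "body": {"motion": [{"x":-3.16,"y":-2.64,"z":0,"ax":0,"ay":0,"az":0},{"x":-3.16,"y":-2.64,"z":0,"ax":0,"ay":0,"az":0},{"x":0,"y":0,"z":0,"ax":0,"ay":0,"az":0},{"x":0,"y":0,"z":0,"ax":0,"ay":0,"az":0},{"x":0,"y":0,"z":0,"ax":0,"ay":0,"az":0}]}}

```text
time_s: 18.0
tool_pos: [0.4907, -0.2984, 0.178]
tool_rot: [179.9, 0.0, 99.2]
force: [-0.8, -0.3, -0.8]
grip_width: 0.0177
grasp_force: 30.0
```

Run:
```python
from h import *
o=env.get_obs();w=env.camera_params("wrist");im=env.read_camera("wrist");cv2.imwrite("pics/w5.png",im[:,:,::-1])
print(o["tool_pos"],o["tool_rot"]);
for P in([.4742,-.2017,.07],[.4841,-.2616,.07],[.4934,-.322,.07]):print(proj(w,P))
```

```text
[ 0.49069984 -0.29839702  0.17804278] [1.79932292e+02 1.18331092e-02 9.91662458e+01]
(np.float64(323.18452650233036), np.float64(85.61158087014852))
(np.float64(323.58299507345845), np.float64(176.80438404143428))
(np.float64(323.0417805910305), np.float64(258.53295981648864))
```

View pics/w5.png

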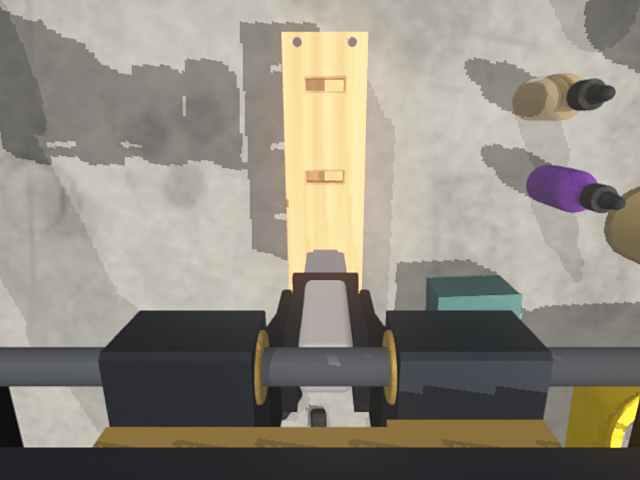

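The wrist view shows two free slots at (325,85) and (325,176), with the third hidden behind the held paddle. The blade tip is at (325,252), and everything is aligned with the tool.

Run:
```python
from h import *
o=env.get_obs();w=env.camera_params("wrist");T=o["tool_pos"];R=Ro.from_euler("xyz",o["tool_rot"],degrees=True).as_matrix()
a=ray(w,325,85.5,.07);b=ray(w,325,176.5,.07);print(a,b,np.hypot(*(a-b)[:2]))
d=(b-a);d/=np.hypot(*d[:2]);m=(a+b)/2
S=[m-d*.031,m+d*.031,m+d*.093]
for s in S:print("slot",s,"tool delta mm",(R.T@(s-T))[:2]*1000)
print("yaw",np.degrees(np.arctan2(-d[1],-d[0])))
for dz in(-.0468,-.0468+.06,-.0468+.065):
  for dx in (.002,.010):print(np.round(proj(w,T+[0,0,dz]+R@[dx,0,0]),1))
im=cv2.imread("pics/w5.png");g=cv2.cvtColor(im,6).astype(int)
for r in(256,262,268,280):print(r,[c for c in range(285,365) if abs(g[r,c+1]-g[r,c-1])>40])
print(g[244:280:2,325])
```

```text
[ 0.47541837 -0.20112213  0.07      ] [ 0.48513976 -0.26087389  0.07      ] 0.060537406315443076
slot [ 0.47530093 -0.20040033  0.07      ] tool delta mm [98.89734732  0.18633854]
slot [ 0.48525719 -0.26159569  0.07      ] tool delta mm [36.89735313  0.21057155]
slot [ 0.49521345 -0.32279106  0.07      ] tool delta mm [-25.10264106   0.23480456]
yaw 99.24084407978094
[324.6 250.6]
[324.6 237.7]
[324.6 290.2]
[324.6 273.9]
[324.6 294.5]
[324.6 277.9]
256 [287, 288, 305, 306, 343, 344, 362, 363]
262 [305, 306, 344, 345, 362]
268 [304, 305, 345, 346, 362]
280 [291, 292, 293, 309, 310, 340, 341, 357, 358, 359, 361, 362]
[226 227 231 155 149 147 147 148 147 148 148 147 147 148 108  67  71  66]
```

>>> {"method": "jog_arm", "body": {"motion": [{"x":-1.2,"y":0,"z":0,"ax":0,"ay":0,"az":0},{"x":-1.25,"y":0.04,"z":1.5,"ax":0,"ay":0,"az":0},{"x":0,"y":0,"z":2,"ax":0,"ay":0,"az":0},{"x":0,"y":0,"z":1.5,"ax":0,"ay":0,"az":0},{"x":0,"y":0,"z":0.3,"ax":0,"ay":0,"az":0}]}}

```text
time_s: 18.55
tool_pos: [0.4931, -0.323, 0.122]
tool_rot: [-179.9, -0.2, 99.1]
force: [-0.9, -0.1, -1.2]
grip_width: 0.0177
grasp_force: 30.0
```

>>> {"method": "jog_arm", "body": {"motion": [{"x":0,"y":0,"z":0,"ax":0,"ay":0,"az":0},{"x":0,"y":0,"z":0,"ax":0,"ay":0,"az":0},{"x":0,"y":0,"z":0,"ax":0,"ay":0,"az":0},{"x":0,"y":0,"z":0,"ax":0,"ay":0,"az":0},{"x":0,"y":0,"z":0,"ax":0,"ay":0,"az":0}]}}

```text
time_s: 19.05
tool_pos: [0.4941, -0.3242, 0.1246]
tool_rot: [180.0, 0.0, 99.0]
force: [0.1, 0.2, -1.3]
grip_width: 0.0178
grasp_force: 30.0
```

Run:
```python
from h import *
o=env.get_obs();w=env.camera_params("wrist");T=o["tool_pos"];im=env.read_camera("wrist")[:,:,::-1];cv2.imwrite("pics/w6.png",im)
R=Ro.from_euler("xyz",o["tool_rot"],degrees=True).as_matrix();print(T,o["tool_rot"],o["force"])
s=np.array([.495,-.322,.07]);print((R.T@(s-T))[:2]*1000)
for P in (s,T+[0,0,-.0468],[.4851,-.2609,.07]):print(np.round(proj(w,P),1))
cv2.imwrite("pics/w6c.png",cv2.resize(im[90:310,230:420],None,fx=2.7,fy=2.7,interpolation=2))
```

```text
[ 0.4941173  -0.3241857   0.12464168] [1.79977782e+02 4.77632188e-02 9.90473307e+01] [ 0.13800163  0.20832842 -1.34719984]
[2.06524907 1.19423604]
[326.6 246.7]
[324.6 253.8]
[326.5 143.1]
```

View pics/w6c.png

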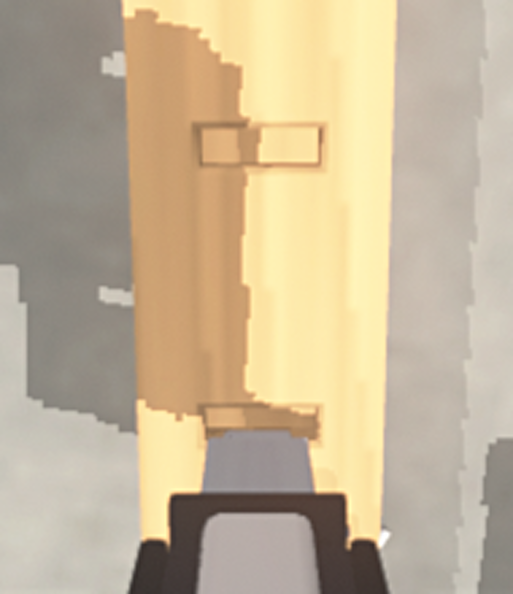

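The crop shows slot 3 with its near edge at (260,403). The blade tip at (260,430) is already within about 0.5 mm of it, so I'll insert.

>>> {"method": "jog_arm", "body": {"motion": [{"x":0.05,"y":0.05,"z":0,"ax":0,"ay":0,"az":0},{"x":0,"y":0,"z":0.5,"ax":0,"ay":0,"az":0},{"x":0,"y":0,"z":0.7,"ax":0,"ay":0,"az":0},{"x":0,"y":0,"z":0.7,"ax":0,"ay":0,"az":0},{"x":0,"y":0,"z":0.7,"ax":0,"ay":0,"az":0}]}}

```text
time_s: 19.6
tool_pos: [0.494, -0.3234, 0.0972]
tool_rot: [-180.0, -0.0, 99.0]
force: [-0.4, 0.9, -0.6]
grip_width: 0.0178
grasp_force: 30.0
```

>>> {"method": "jog_arm", "body": {"motion": [{"x":0,"y":0,"z":1,"ax":0,"ay":0,"az":0},{"x":0,"y":0,"z":1,"ax":0,"ay":0,"az":0},{"x":0,"y":0,"z":0.8,"ax":0,"ay":0,"az":0},{"x":0,"y":0,"z":0.6,"ax":0,"ay":0,"az":0},{"x":0,"y":0,"z":0,"ax":0,"ay":0,"az":0}]}}

```text
time_s: 20.1
tool_pos: [0.4937, -0.3231, 0.063]
tool_rot: [-179.9, -0.1, 99.1]
force: [-0.2, 1.0, -0.3]
grip_width: 0.0181
grasp_force: 30.0
```

>>> {"method": "jog_arm", "body": {"motion": [{"x":0,"y":0,"z":0.3,"ax":0,"ay":0,"az":0},{"x":0,"y":0,"z":0.25,"ax":0,"ay":0,"az":0},{"x":0,"y":0,"z":0.1,"ax":0,"ay":0,"az":0},{"x":0,"y":0,"z":0,"ax":0,"ay":0,"az":0},{"x":0,"y":0,"z":0,"ax":0,"ay":0,"az":0}]}}

```text
time_s: 20.6
tool_pos: [0.4944, -0.3235, 0.0578]
tool_rot: [180.0, 0.0, 99.0]
force: [0.2, 0.5, -0.7]
grip_width: 0.018
grasp_force: 30.0
```

>>> {"method": "jog_arm", "body": {"motion": [{"x":0,"y":0,"z":0,"ax":0,"ay":0,"az":0},{"x":0,"y":0,"z":0,"ax":0,"ay":0,"az":0},{"x":0,"y":0,"z":0,"ax":0,"ay":0,"az":0},{"x":0,"y":0,"z":0,"ax":0,"ay":0,"az":0},{"x":0,"y":0,"z":0,"ax":0,"ay":0,"az":0}], "claw": 0.2}}

```text
time_s: 21.1
tool_pos: [0.4944, -0.3235, 0.0577]
tool_rot: [180.0, 0.0, 99.1]
force: [0.4, 0.6, -0.2]
grip_width: 0.0484
grasp_force: 0.0
```

>>> {"method": "jog_arm", "body": {"motion": [{"x":0,"y":0,"z":-1,"ax":0,"ay":0,"az":0},{"x":0,"y":0,"z":-2.5,"ax":0,"ay":0,"az":0},{"x":0,"y":0,"z":-3,"ax":0,"ay":0,"az":0},{"x":0,"y":0,"z":-3,"ax":0,"ay":0,"az":0},{"x":0,"y":0,"z":-2.5,"ax":0,"ay":0,"az":0}]}}

```text
time_s: 21.6
tool_pos: [0.4949, -0.3234, 0.1803]
tool_rot: [179.9, 0.1, 99.1]
force: [0.4, -0.2, 0.7]
grip_width: 0.0528
grasp_force: 0.0
```

>>> {"method": "jog_arm", "body": {"motion": [{"x":4.51,"y":0.47,"z":0,"ax":0,"ay":0,"az":0},{"x":4.51,"y":0.47,"z":0,"ax":0,"ay":0,"az":0},{"x":4.51,"y":0.47,"z":0,"ax":0,"ay":0,"az":0},{"x":4.51,"y":0.47,"z":0,"ax":0,"ay":0,"az":0},{"x":4.51,"y":0.47,"z":0,"ax":0,"ay":0,"az":0}]}}

```text
time_s: 22.1
tool_pos: [0.482, -0.095, 0.1783]
tool_rot: [180.0, 0.1, 99.1]
force: [0.7, 0.3, 0.4]
grip_width: 0.0524
grasp_force: 0.0
```

>>> {"method": "jog_arm", "body": {"motion": [{"x":4.51,"y":0.47,"z":0,"ax":0,"ay":0,"az":0},{"x":4.51,"y":0.47,"z":0,"ax":0,"ay":0,"az":0},{"x":4.51,"y":0.47,"z":0,"ax":0,"ay":0,"az":0},{"x":4.51,"y":0.47,"z":0,"ax":0,"ay":0,"az":0},{"x":4.51,"y":0.47,"z":0,"ax":0,"ay":0,"az":0}]}}

```text
time_s: 22.6
tool_pos: [0.4697, 0.1309, 0.1786]
tool_rot: [179.9, 0.2, 99.0]
force: [0.9, -0.2, -0.4]
grip_width: 0.0523
grasp_force: 0.0
```

>>> {"method": "jog_arm", "body": {"motion": [{"x":4.51,"y":0.47,"z":0,"ax":0,"ay":0,"az":0},{"x":4.51,"y":0.47,"z":0,"ax":0,"ay":0,"az":0},{"x":0,"y":0,"z":0,"ax":0,"ay":0,"az":5.3},{"x":0,"y":0,"z":0,"ax":0,"ay":0,"az":0},{"x":0,"y":0,"z":0,"ax":0,"ay":0,"az":0}]}}

```text
time_s: 23.1
tool_pos: [0.4653, 0.2192, 0.1779]
tool_rot: [180.0, 0.1, 93.8]
force: [-0.1, -0.4, 0.1]
grip_width: 0.0522
grasp_force: 0.0
```

```bash
cat >> h.py <<'E'
def track(tag):
    "jar (from t3 template), knob and paddle tops in a new top picture"
    p=env.camera_params("top");im=env.read_camera("top")[:,:,::-1];cv2.imwrite(f"pics/{tag}.png",im)
    t=cv2.imread("pics/t3.png");r=(337,185,48,50);x,y,w,h=r
    m=cv2.matchTemplate(im,t[y:y+h,x:x+w],cv2.TM_CCOEFF_NORMED)[120:260,280:440];_,s,_,l=cv2.minMaxLoc(m)
    d=(l[0]+280-x,l[1]+120-y);b=np.array(proj(p,[.6365,-.049,.07]))
    P=ray(p,b[0]+d[0],b[1]+d[1],.07);print("jar score",round(s,3),"shift px",d,"at",P.round(4));return P
def blob(im,lo,hi,mask=None):
    "largest blob in HSV range of an RGB picture"
    m=cv2.inRange(cv2.cvtColor(np.ascontiguousarray(im),cv2.COLOR_RGB2HSV),lo,hi)
    n,_,st,c=cv2.connectedComponentsWithStats(m);k=1+np.argmax(st[1:,4]);return st[k],c[k]
E
python3 - <<'E'
from h import *
o=env.get_obs();w=env.camera_params("wrist");T=o["tool_pos"];im=env.read_camera("wrist")
print(T,o["tool_rot"]);cv2.imwrite("pics/w7.png",im[:,:,::-1])
print(blob(im,(20,150,60),(34,255,255)))
P=np.array([.4645,.22,.135])
print(proj(w,P))
R=Ro.from_euler("xyz",o["tool_rot"],degrees=True).as_matrix();print((R.T@(P-T))[:2]*1000)
track("t4")
E
```

```text
[0.46525135 0.21915046 0.17790668] [1.79971442e+02 6.66122870e-02 9.38143032e+01]
(array([ 309,  217,   29,   49, 1120], dtype=int32), array([323.00357143, 239.29642857]))
(np.float64(323.4393344677926), np.float64(254.386686615821))
[ 0.94752752 -0.71455586]
jar score 0.97 shift px (0, 0) at [ 0.6365 -0.049   0.07  ]
```

>>> {"method": "jog_arm", "body": {"motion": [{"x":0.2,"y":-0.05,"z":2,"ax":0,"ay":0,"az":0},{"x":0,"y":0,"z":3,"ax":0,"ay":0,"az":0},{"x":0,"y":0,"z":3,"ax":0,"ay":0,"az":0},{"x":0,"y":0,"z":2.5,"ax":0,"ay":0,"az":0},{"x":0,"y":0,"z":1.5,"ax":0,"ay":0,"az":0}]}}

```text
time_s: 23.7
tool_pos: [0.4641, 0.2194, 0.0559]
tool_rot: [-179.9, 0.1, 93.6]
force: [0.1, 0.3, -0.6]
grip_width: 0.052
grasp_force: 0.0
```

>>> {"method": "jog_arm", "body": {"motion": [{"x":0,"y":0,"z":0,"ax":0,"ay":0,"az":0},{"x":0,"y":0,"z":0,"ax":0,"ay":0,"az":0},{"x":0,"y":0,"z":0,"ax":0,"ay":0,"az":0},{"x":0,"y":0,"z":0,"ax":0,"ay":0,"az":0},{"x":0,"y":0,"z":0,"ax":0,"ay":0,"az":0}], "claw": -1}}

```text
time_s: 24.2
tool_pos: [0.4649, 0.222, 0.0584]
tool_rot: [179.9, 0.0, 93.7]
force: [-0.9, -1.4, 0.3]
grip_width: 0.0202
grasp_force: 0.7
```

>>> {"method": "jog_arm", "body": {"motion": [{"x":0,"y":0,"z":0,"ax":0,"ay":0,"az":0},{"x":0,"y":0,"z":0,"ax":0,"ay":0,"az":0},{"x":0,"y":0,"z":0,"ax":0,"ay":0,"az":0},{"x":0,"y":0,"z":0,"ax":0,"ay":0,"az":0},{"x":0,"y":0,"z":0,"ax":0,"ay":0,"az":0}]}}

```text
time_s: 24.7
tool_pos: [0.4647, 0.222, 0.0582]
tool_rot: [180.0, 0.0, 93.7]
force: [-1.0, -0.2, 6.3]
grip_width: 0.0177
grasp_force: 30.0
```

>>> {"method": "jog_arm", "body": {"motion": [{"x":0,"y":0,"z":-1,"ax":0,"ay":0,"az":0},{"x":0,"y":0,"z":-2,"ax":0,"ay":0,"az":0},{"x":0,"y":0,"z":-2.5,"ax":0,"ay":0,"az":0},{"x":0,"y":0,"z":-2.5,"ax":0,"ay":0,"az":0},{"x":0,"y":0,"z":-2,"ax":0,"ay":0,"az":0}]}}

```text
time_s: 25.2
tool_pos: [0.4643, 0.2223, 0.1591]
tool_rot: [180.0, -0.0, 93.8]
force: [-0.5, -0.1, -0.5]
grip_width: 0.0177
grasp_force: 30.0
```

Run:
```python
from h import *
o=env.get_obs();T=o["tool_pos"];im=env.read_camera("wrist");print(T,o["grip_width"]);cv2.imwrite("pics/w8.png",im[:,:,::-1])
track("t5")
```

```text
[0.4642707  0.22228631 0.15912349] 0.01767472354721651
jar score 0.977 shift px (0, 0) at [ 0.6365 -0.049   0.07  ]
```

>>> {"method": "jog_arm", "body": {"motion": [{"x":-0.5,"y":3.09,"z":0,"ax":0,"ay":0,"az":0},{"x":-0.5,"y":3.09,"z":0,"ax":0,"ay":0,"az":0},{"x":-2,"y":3.09,"z":0,"ax":0,"ay":0,"az":0},{"x":-2,"y":3.09,"z":0,"ax":0,"ay":0,"az":0},{"x":-2,"y":3.09,"z":0,"ax":0,"ay":0,"az":0}]}}

```text
time_s: 25.8
tool_pos: [0.6236, 0.1613, 0.156]
tool_rot: [-179.9, 0.0, 93.8]
force: [0.2, -0.0, 0.3]
grip_width: 0.0177
grasp_force: 30.0
```

>>> {"method": "jog_arm", "body": {"motion": [{"x":-4.25,"y":0,"z":0,"ax":0,"ay":0,"az":0},{"x":-4.25,"y":0,"z":0,"ax":0,"ay":0,"az":0},{"x":-4.25,"y":0,"z":0,"ax":0,"ay":0,"az":0},{"x":-4.25,"y":0,"z":0,"ax":0,"ay":0,"az":0},{"x":-4.25,"y":0,"z":0,"ax":0,"ay":0,"az":0}]}}

```text
time_s: 26.3
tool_pos: [0.6362, -0.0517, 0.1563]
tool_rot: [-179.9, -0.0, 93.8]
force: [0.4, -0.1, -0.3]
grip_width: 0.0177
grasp_force: 30.0
```

>>> {"method": "jog_arm", "body": {"motion": [{"x":0,"y":0,"z":0,"ax":0,"ay":0,"az":0},{"x":0,"y":0,"z":0,"ax":0,"ay":0,"az":0},{"x":0,"y":0,"z":0,"ax":0,"ay":0,"az":0},{"x":0,"y":0,"z":0.5,"ax":0,"ay":0,"az":0},{"x":0,"y":0,"z":1,"ax":0,"ay":0,"az":0}]}}

```text
time_s: 26.8
tool_pos: [0.6373, -0.0481, 0.1428]
tool_rot: [179.9, 0.0, 93.9]
force: [0.2, 0.5, -1.1]
grip_width: 0.0178
grasp_force: 30.0
```

>>> {"method": "jog_arm", "body": {"motion": [{"x":0,"y":0,"z":1.5,"ax":0,"ay":0,"az":0},{"x":0,"y":0,"z":2,"ax":0,"ay":0,"az":0},{"x":0,"y":0,"z":2,"ax":0,"ay":0,"az":0},{"x":0,"y":0,"z":1,"ax":0,"ay":0,"az":0},{"x":0,"y":0,"z":0,"ax":0,"ay":0,"az":0}]}}

```text
time_s: 27.3
tool_pos: [0.6353, -0.0498, 0.0752]
tool_rot: [-179.8, -0.0, 93.8]
force: [0.4, 0.3, -0.9]
grip_width: 0.0177
grasp_force: 30.0
```

>>> {"method": "jog_arm", "body": {"motion": [{"x":0,"y":0,"z":0,"ax":0,"ay":0,"az":0},{"x":0,"y":0,"z":0,"ax":0,"ay":0,"az":0},{"x":0,"y":0,"z":0,"ax":0,"ay":0,"az":0},{"x":0,"y":0,"z":0,"ax":0,"ay":0,"az":0},{"x":0,"y":0,"z":0,"ax":0,"ay":0,"az":0}]}}

```text
time_s: 27.8
tool_pos: [0.6372, -0.05, 0.078]
tool_rot: [180.0, 0.0, 93.7]
force: [0.6, -0.5, -0.6]
grip_width: 0.0181
grasp_force: 30.0
```

>>> {"method": "jog_arm", "body": {"motion": [{"x":0,"y":0,"z":-1.5,"ax":0,"ay":0,"az":0},{"x":0,"y":0,"z":-2,"ax":0,"ay":0,"az":0},{"x":0,"y":0,"z":-2.5,"ax":0,"ay":0,"az":0},{"x":0,"y":0,"z":-2,"ax":0,"ay":0,"az":-2.6},{"x":0,"y":0,"z":-2,"ax":0,"ay":0,"az":-2.6}]}}

```text
time_s: 28.3
tool_pos: [0.6372, -0.0497, 0.18]
tool_rot: [179.9, 0.0, 99.1]
force: [-0.3, 0.6, -0.2]
grip_width: 0.0178
grasp_force: 30.0
```

>>> {"method": "jog_arm", "body": {"motion": [{"x":-3.1,"y":-3.07,"z":0,"ax":0,"ay":0,"az":0},{"x":-3.1,"y":-3.07,"z":0,"ax":0,"ay":0,"az":0},{"x":-3.1,"y":-3.07,"z":0,"ax":0,"ay":0,"az":0},{"x":-3.1,"y":-3.07,"z":0,"ax":0,"ay":0,"az":0},{"x":-3.1,"y":-3.07,"z":0,"ax":0,"ay":0,"az":0}]}}

```text
time_s: 28.8
tool_pos: [0.5086, -0.2281, 0.1788]
tool_rot: [180.0, 0.1, 99.0]
force: [0.5, -0.4, -0.1]
grip_width: 0.0177
grasp_force: 30.0
```

>>> {"method": "jog_arm", "body": {"motion": [{"x":-3.1,"y":-3.07,"z":0,"ax":0,"ay":0,"az":0},{"x":0,"y":0,"z":1.5,"ax":0,"ay":0,"az":0},{"x":0,"y":0,"z":2,"ax":0,"ay":0,"az":0},{"x":0,"y":0,"z":1.5,"ax":0,"ay":0,"az":0},{"x":0,"y":0,"z":0.5,"ax":0,"ay":0,"az":0}]}}

```text
time_s: 29.3
tool_pos: [0.4834, -0.2613, 0.1216]
tool_rot: [-179.9, -0.1, 99.0]
force: [-0.4, 0.4, -1.4]
grip_width: 0.0178
grasp_force: 30.0
```

>>> {"method": "jog_arm", "body": {"motion": [{"x":0,"y":0,"z":0,"ax":0,"ay":0,"az":0},{"x":0,"y":0,"z":0,"ax":0,"ay":0,"az":0},{"x":0,"y":0,"z":0,"ax":0,"ay":0,"az":0},{"x":0,"y":0,"z":0,"ax":0,"ay":0,"az":0},{"x":0,"y":0,"z":0,"ax":0,"ay":0,"az":0}]}}

```text
time_s: 29.8
tool_pos: [0.4842, -0.2624, 0.123]
tool_rot: [180.0, 0.0, 99.0]
force: [-0.1, 0.2, -0.4]
grip_width: 0.0177
grasp_force: 30.0
```

Run:
```python
from h import *
o=env.get_obs();w=env.camera_params("wrist");T=o["tool_pos"];im=env.read_camera("wrist")[:,:,::-1];cv2.imwrite("pics/w9.png",im)
R=Ro.from_euler("xyz",o["tool_rot"],degrees=True).as_matrix();print(T,o["tool_rot"],o["force"])
s=np.array([.4846,-.2623,.07]);print((R.T@(s-T))[:2]*1000)
# compare with white picture: tip edges / slot rim rows
g=cv2.cvtColor(im,6).astype(int);g6=cv2.cvtColor(cv2.imread("pics/w6.png"),6).astype(int)
for n,a in(("w6",g6),("w9",g)):
    print(n,a[232:274,326].tolist());r=[262,266];print([c for c in range(295,356) if abs(a[264,c+1]-a[264,c-1])>30])
```

```text
[ 0.48416527 -0.26240938  0.12304445] [1.79979902e+02 3.59265162e-02 9.89544641e+01] [-0.09297173  0.21503589 -0.3807445 ]
[0.07364554 0.42784902]
w6 [228, 229, 229, 230, 231, 233, 199, 142, 132, 147, 153, 153, 152, 152, 153, 151, 130, 136, 148, 151, 151, 149, 148, 147, 147, 149, 148, 148, 148, 147, 148, 148, 147, 148, 148, 147, 147, 149, 149, 150, 110, 71]
[304, 305, 306, 345, 346]
w9 [234, 234, 234, 234, 234, 232, 231, 229, 225, 198, 184, 221, 231, 230, 230, 230, 231, 219, 161, 128, 139, 146, 151, 150, 147, 144, 146, 146, 146, 146, 145, 146, 144, 146, 146, 146, 146, 145, 145, 145, 145, 146]
[305, 306, 344, 345]
```

>>> {"method": "jog_arm", "body": {"motion": [{"x":0,"y":0.04,"z":0,"ax":0,"ay":0,"az":0},{"x":0,"y":0,"z":0.5,"ax":0,"ay":0,"az":0},{"x":0,"y":0,"z":0.7,"ax":0,"ay":0,"az":0},{"x":0,"y":0,"z":0.7,"ax":0,"ay":0,"az":0},{"x":0,"y":0,"z":0.7,"ax":0,"ay":0,"az":0}]}}

```text
time_s: 30.35
tool_pos: [0.4839, -0.2622, 0.0956]
tool_rot: [-180.0, -0.0, 98.9]
force: [0.7, -0.1, -0.7]
grip_width: 0.0179
grasp_force: 30.0
```

>>> {"method": "jog_arm", "body": {"motion": [{"x":0,"y":0,"z":1,"ax":0,"ay":0,"az":0},{"x":0,"y":0,"z":1,"ax":0,"ay":0,"az":0},{"x":0,"y":0,"z":0.8,"ax":0,"ay":0,"az":0},{"x":0,"y":0,"z":0.5,"ax":0,"ay":0,"az":0},{"x":0,"y":0,"z":0,"ax":0,"ay":0,"az":0}]}}

```text
time_s: 30.85
tool_pos: [0.4838, -0.2619, 0.0628]
tool_rot: [-179.9, -0.1, 99.0]
force: [-0.9, -0.0, -0.4]
grip_width: 0.018
grasp_force: 30.0
```

>>> {"method": "jog_arm", "body": {"motion": [{"x":0,"y":0,"z":0.3,"ax":0,"ay":0,"az":0},{"x":0,"y":0,"z":0.2,"ax":0,"ay":0,"az":0},{"x":0,"y":0,"z":0.05,"ax":0,"ay":0,"az":0},{"x":0,"y":0,"z":0,"ax":0,"ay":0,"az":0},{"x":0,"y":0,"z":0,"ax":0,"ay":0,"az":0}]}}

```text
time_s: 31.35
tool_pos: [0.4844, -0.2623, 0.0583]
tool_rot: [180.0, 0.0, 98.9]
force: [-0.4, -0.1, 0.2]
grip_width: 0.0178
grasp_force: 30.0
```

>>> {"method": "jog_arm", "body": {"motion": [{"x":0,"y":0,"z":0,"ax":0,"ay":0,"az":0},{"x":0,"y":0,"z":0,"ax":0,"ay":0,"az":0},{"x":0,"y":0,"z":0,"ax":0,"ay":0,"az":0},{"x":0,"y":0,"z":0,"ax":0,"ay":0,"az":0},{"x":0,"y":0,"z":0,"ax":0,"ay":0,"az":0}], "claw": 0.2}}

```text
time_s: 31.85
tool_pos: [0.4843, -0.2623, 0.0582]
tool_rot: [-180.0, 0.0, 98.9]
force: [-0.3, 0.9, 0.2]
grip_width: 0.0482
grasp_force: 0.0
```

>>> {"method": "jog_arm", "body": {"motion": [{"x":0,"y":0,"z":-1,"ax":0,"ay":0,"az":0},{"x":0,"y":0,"z":-2.5,"ax":0,"ay":0,"az":0},{"x":0,"y":0,"z":-3,"ax":0,"ay":0,"az":0},{"x":0,"y":0,"z":-3,"ax":0,"ay":0,"az":0},{"x":0,"y":0,"z":-2.5,"ax":0,"ay":0,"az":0}]}}

```text
time_s: 32.35
tool_pos: [0.4848, -0.2621, 0.1806]
tool_rot: [179.9, 0.1, 99.0]
force: [-0.2, -0.5, -0.2]
grip_width: 0.0523
grasp_force: 0.0
```

>>> {"method": "jog_arm", "body": {"motion": [{"x":4.19,"y":0.5,"z":0,"ax":0,"ay":0,"az":0},{"x":4.19,"y":0.5,"z":0,"ax":0,"ay":0,"az":0},{"x":4.19,"y":0.5,"z":0,"ax":0,"ay":0,"az":0},{"x":4.19,"y":0.5,"z":0,"ax":0,"ay":0,"az":0},{"x":4.19,"y":0.5,"z":0,"ax":0,"ay":0,"az":0}]}}

```text
time_s: 32.85
tool_pos: [0.4764, -0.0495, 0.1786]
tool_rot: [180.0, 0.1, 99.0]
force: [0.4, 0.2, -0.0]
grip_width: 0.0522
grasp_force: 0.0
```

>>> {"method": "jog_arm", "body": {"motion": [{"x":4.19,"y":0.5,"z":0,"ax":0,"ay":0,"az":0},{"x":4.19,"y":0.5,"z":0,"ax":0,"ay":0,"az":0},{"x":4.19,"y":0.5,"z":0,"ax":0,"ay":0,"az":0},{"x":4.19,"y":0.5,"z":0,"ax":0,"ay":0,"az":0},{"x":4.19,"y":0.5,"z":0,"ax":0,"ay":0,"az":0}]}}

```text
time_s: 33.35
tool_pos: [0.4686, 0.1609, 0.179]
tool_rot: [179.9, 0.2, 98.9]
force: [0.4, -0.6, 0.4]
grip_width: 0.0523
grasp_force: 0.0
```

>>> {"method": "jog_arm", "body": {"motion": [{"x":0,"y":0,"z":0,"ax":0,"ay":0,"az":5.2},{"x":0,"y":0,"z":0,"ax":0,"ay":0,"az":0},{"x":0,"y":0,"z":0,"ax":0,"ay":0,"az":0},{"x":0,"y":0,"z":0,"ax":0,"ay":0,"az":0},{"x":0,"y":0,"z":0,"ax":0,"ay":0,"az":0}]}}

```text
time_s: 33.85
tool_pos: [0.4689, 0.1579, 0.1782]
tool_rot: [180.0, 0.1, 93.6]
force: [-0.1, 0.6, 0.7]
grip_width: 0.052
grasp_force: 0.0
```

Run:
```python
from h import *
o=env.get_obs();w=env.camera_params("wrist");T=o["tool_pos"];im=env.read_camera("wrist")
print(T,o["tool_rot"]);cv2.imwrite("pics/w10.png",im[:,:,::-1])
P=np.array([.4687,.1598,.135]);print(proj(w,P))
m=im.copy();m[:150]=0;m[300:]=0;m[:,:250]=0;m[:,400:]=0
print(blob(m,(0,160,60),(6,255,255)))
p=env.camera_params("top");t=env.read_camera("top")
for n,Q in(("white",[.495,-.3225,.135]),("yellow",[.4848,-.2615,.135])):
    u,v=proj(p,Q);print(n,"expected",u,v)
c=t[260:300,465:520];print("yellow blob",blob(c,(20,150,60),(34,255,255)))
track("t6")
```

```text
[0.46894807 0.15786985 0.17821531] [1.79985891e+02 5.24579063e-02 9.36258114e+01]
(np.float64(324.4459421862547), np.float64(252.6047577203833))
(array([ 310,  218,   29,   49, 1104], dtype=int32), array([323.93568841, 240.53442029]))
white expected 519.2350808745188 269.06987568143893
yellow expected 485.00069663310273 274.96360434285896
yellow blob (array([  7,  13,  18,  12, 116], dtype=int32), array([13.75      , 19.30172414]))
jar score 0.562 shift px (0, 0) at [ 0.6365 -0.049   0.07  ]
```

Run:
```python
from h import *
a=cv2.imread("pics/t5.png");b=cv2.imread("pics/t6.png")
d=cv2.absdiff(a,b).max(2)[130:260,290:440];m=(d>45).astype(np.uint8)
n,_,st,c=cv2.connectedComponentsWithStats(m)
for k in range(1,n):
    if st[k,4]>15:print(st[k]+[290,130,0,0,0],c[k]+[290,130])
t=cv2.imread("pics/t3.png");x,y,w,h=337,185,48,50
tm=t[y+3:y+35,x+5:x+40]
r=cv2.matchTemplate(b,tm,cv2.TM_CCOEFF_NORMED)[120:290,270:450];q=r.copy()
for _ in range(4):
    _,s,_,l=cv2.minMaxLoc(q);print(round(s,3),l[0]+270-x-5,l[1]+120-y-3);cv2.circle(q,l,8,-1,-1)
```

```text
[349 191  26  56 643] [362.47433904 216.0466563 ]
[336 196  15  35 214] [340.9953271  218.43457944]
[338 246   8   6  21] [340.52380952 247.76190476]
0.498 -1 -1
0.46 -38 -39
0.453 -55 -33
0.444 -15 5
```

Run:
```python
from h import *
b=cv2.imread("pics/t6.png");cv2.imwrite("pics/t6c.png",cv2.resize(b[150:310,280:540],None,fx=3,fy=3,interpolation=2))
```

```text
(no output)
```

View pics/t6c.png

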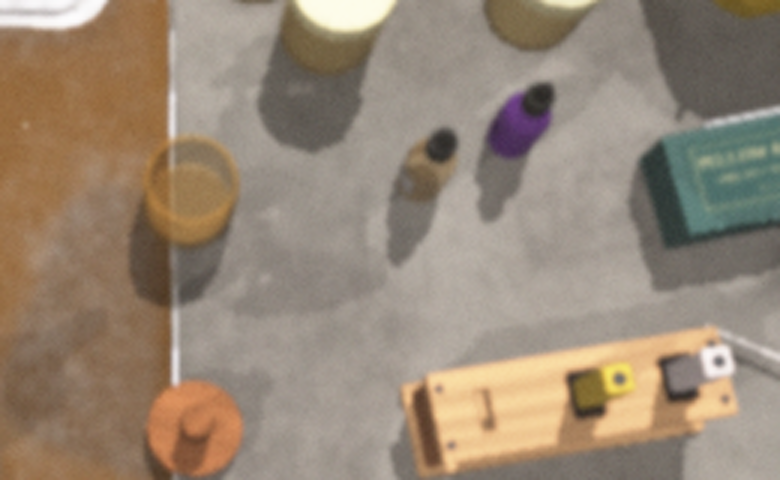

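The top crop shows that the jar was knocked aside and is still standing, with its rim now centred at about (344,210). White and yellow stand in the rack. I'll pick up red now and use the new jar position.

>>> {"method": "jog_arm", "body": {"motion": [{"x":0.2,"y":0,"z":2,"ax":0,"ay":0,"az":0},{"x":0,"y":0,"z":3,"ax":0,"ay":0,"az":0},{"x":0,"y":0,"z":3,"ax":0,"ay":0,"az":0},{"x":0,"y":0,"z":2.5,"ax":0,"ay":0,"az":0},{"x":0,"y":0,"z":1.5,"ax":0,"ay":0,"az":0}]}}

```text
time_s: 34.5
tool_pos: [0.4673, 0.1607, 0.0562]
tool_rot: [-179.9, 0.0, 93.7]
force: [1.1, -0.2, -0.5]
grip_width: 0.0524
grasp_force: 0.0
```

>>> {"method": "jog_arm", "body": {"motion": [{"x":0,"y":0,"z":0,"ax":0,"ay":0,"az":0},{"x":0,"y":0,"z":0,"ax":0,"ay":0,"az":0},{"x":0,"y":0,"z":0,"ax":0,"ay":0,"az":0},{"x":0,"y":0,"z":0,"ax":0,"ay":0,"az":0},{"x":0,"y":0,"z":0,"ax":0,"ay":0,"az":0}], "claw": -1}}

```text
time_s: 35.0
tool_pos: [0.4691, 0.1614, 0.0589]
tool_rot: [179.9, 0.0, 93.7]
force: [0.5, 0.2, 0.3]
grip_width: 0.02
grasp_force: 0.4
```

>>> {"method": "jog_arm", "body": {"motion": [{"x":0,"y":0,"z":0,"ax":0,"ay":0,"az":0},{"x":0,"y":0,"z":0,"ax":0,"ay":0,"az":0},{"x":0,"y":0,"z":0,"ax":0,"ay":0,"az":0},{"x":0,"y":0,"z":0,"ax":0,"ay":0,"az":0},{"x":0,"y":0,"z":0,"ax":0,"ay":0,"az":0}]}}

```text
time_s: 35.5
tool_pos: [0.4688, 0.1614, 0.0587]
tool_rot: [180.0, 0.0, 93.7]
force: [-0.8, -1.3, 5.6]
grip_width: 0.0175
grasp_force: 30.0
```

>>> {"method": "jog_arm", "body": {"motion": [{"x":0,"y":0,"z":-1,"ax":0,"ay":0,"az":0},{"x":0,"y":0,"z":-2,"ax":0,"ay":0,"az":0},{"x":0,"y":0,"z":-2.5,"ax":0,"ay":0,"az":0},{"x":0,"y":0,"z":-2.5,"ax":0,"ay":0,"az":0},{"x":0,"y":0,"z":-2,"ax":0,"ay":0,"az":0}]}}

```text
time_s: 36.0
tool_pos: [0.4684, 0.1619, 0.1596]
tool_rot: [180.0, -0.0, 93.8]
force: [0.6, -0.1, -0.9]
grip_width: 0.0179
grasp_force: 30.0
```

Run:
```python
from h import *
o=env.get_obs();p=env.camera_params("top");b=env.read_camera("top")[:,:,::-1];cv2.imwrite("pics/t7.png",b)
print(o["tool_pos"],o["grip_width"])
d=[]
# rim match: amber hue mask, matched between t3 and now
hm=lambda im:cv2.inRange(cv2.cvtColor(im,cv2.COLOR_BGR2HSV),(8,95,60),(24,255,255))
c=hm(cv2.imread("pics/t3.png"))[186:222,341:380];r=cv2.matchTemplate(hm(b),c,cv2.TM_CCOEFF_NORMED)[150:240,300:400]
_,s,_,l=cv2.minMaxLoc(r);print(s,l[0]+300-341,l[1]+150-186)
u,v=proj(p,[.6365,-.049,.07])
for sx,sy in((-15.9,5.5),(l[0]+300-341,l[1]+150-186)):print(ray(p,u+sx,v+sy,.07).round(4))
```

```text
[0.4684466  0.1619344  0.15961535] 0.01792730955196431
0.6843579411506653 -16 5
[ 0.6255 -0.0178  0.07  ]
[ 0.6265 -0.0176  0.07  ]
```

>>> {"method": "jog_arm", "body": {"motion": [{"x":-3.2,"y":2.4,"z":0,"ax":0,"ay":0,"az":0},{"x":-3.2,"y":2.4,"z":0,"ax":0,"ay":0,"az":0},{"x":-3.2,"y":2.4,"z":0,"ax":0,"ay":0,"az":0},{"x":-3.2,"y":2.4,"z":0,"ax":0,"ay":0,"az":0},{"x":-3.2,"y":2.4,"z":0,"ax":0,"ay":0,"az":0}]}}

```text
time_s: 36.55
tool_pos: [0.5993, 0.0082, 0.1576]
tool_rot: [-180.0, -0.0, 93.7]
force: [0.5, 0.8, -0.1]
grip_width: 0.0177
grasp_force: 30.0
```

>>> {"method": "jog_arm", "body": {"motion": [{"x":-2.97,"y":2.54,"z":0,"ax":0,"ay":0,"az":0},{"x":0,"y":0,"z":0,"ax":0,"ay":0,"az":0},{"x":0,"y":0,"z":0,"ax":0,"ay":0,"az":0},{"x":0,"y":0,"z":0,"ax":0,"ay":0,"az":0},{"x":0,"y":0,"z":0,"ax":0,"ay":0,"az":0}]}}

```text
time_s: 37.05
tool_pos: [0.6252, -0.0169, 0.1584]
tool_rot: [-180.0, 0.0, 93.9]
force: [0.1, 0.8, -0.9]
grip_width: 0.0175
grasp_force: 30.0
```

Run:
```python
from h import *
o=env.get_obs();w=env.camera_params("wrist");T=o["tool_pos"];im=env.read_camera("wrist")[:,:,::-1];print(T,o["grip_width"])
for P in([.626,-.0178,.07],T+[0,0,-.0487]):print((np.array(proj(w,P))-[200,100])*2.5)
cv2.imwrite("pics/w11.png",cv2.resize(im[100:340,200:460],None,fx=2.5,fy=2.5))
```

```text
[ 0.62517834 -0.01687593  0.158364  ] 0.01753362569996824
[314.36420073 341.29511982]
[311.50146953 382.28300687]
```

View pics/w11.png

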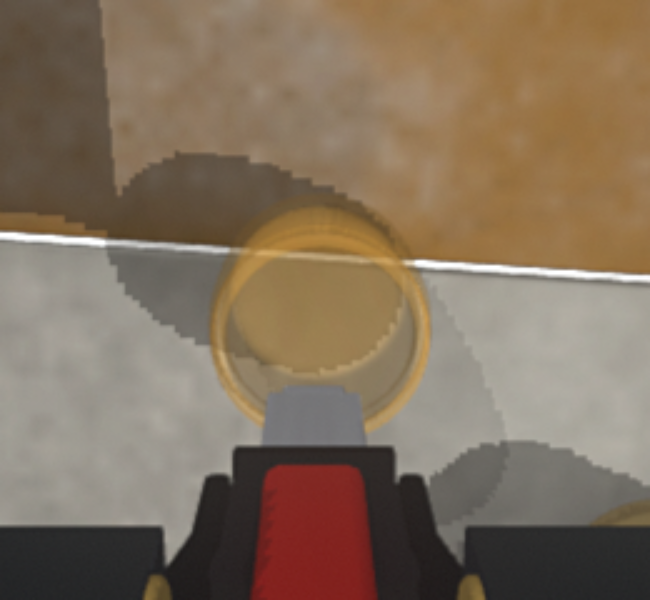

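The wrist view shows the rim centred at about (321,338) in the crop, close to the predicted spot. The blade is held about 3 mm toward -x in the tool, which I'll correct for at the rack. Now I'll dip.

>>> {"method": "jog_arm", "body": {"motion": [{"x":0.2,"y":0.15,"z":1.5,"ax":0,"ay":0,"az":0},{"x":0,"y":0,"z":2,"ax":0,"ay":0,"az":0},{"x":0,"y":0,"z":2,"ax":0,"ay":0,"az":0},{"x":0,"y":0,"z":1.5,"ax":0,"ay":0,"az":0},{"x":0,"y":0,"z":1,"ax":0,"ay":0,"az":0}]}}

```text
time_s: 37.6
tool_pos: [0.6262, -0.0161, 0.0762]
tool_rot: [-179.9, -0.0, 93.8]
force: [0.1, 0.4, 0.0]
grip_width: 0.0178
grasp_force: 30.0
```

>>> {"method": "jog_arm", "body": {"motion": [{"x":0,"y":0,"z":0,"ax":0,"ay":0,"az":0},{"x":0,"y":0,"z":0,"ax":0,"ay":0,"az":0},{"x":0,"y":0,"z":0,"ax":0,"ay":0,"az":0},{"x":0,"y":0,"z":0,"ax":0,"ay":0,"az":0},{"x":0,"y":0,"z":0,"ax":0,"ay":0,"az":0}]}}

```text
time_s: 38.1
tool_pos: [0.6276, -0.0163, 0.0788]
tool_rot: [179.9, 0.0, 93.7]
force: [0.1, 0.1, -1.0]
grip_width: 0.0178
grasp_force: 30.0
```

>>> {"method": "jog_arm", "body": {"motion": [{"x":0,"y":0,"z":-1.5,"ax":0,"ay":0,"az":0},{"x":0,"y":0,"z":-2,"ax":0,"ay":0,"az":0},{"x":0,"y":0,"z":-2.5,"ax":0,"ay":0,"az":0},{"x":0,"y":0,"z":-2,"ax":0,"ay":0,"az":-2.6},{"x":0,"y":0,"z":-2,"ax":0,"ay":0,"az":-2.6}]}}

```text
time_s: 38.6
tool_pos: [0.6276, -0.0161, 0.1806]
tool_rot: [179.9, 0.0, 99.1]
force: [-0.0, 0.2, -1.1]
grip_width: 0.0178
grasp_force: 30.0
```

>>> {"method": "jog_arm", "body": {"motion": [{"x":-2.59,"y":-3,"z":0,"ax":0,"ay":0,"az":0},{"x":-2.59,"y":-3,"z":0,"ax":0,"ay":0,"az":0},{"x":-2.59,"y":-3,"z":0,"ax":0,"ay":0,"az":0},{"x":-2.59,"y":-3,"z":0,"ax":0,"ay":0,"az":0},{"x":-2.59,"y":-3,"z":0,"ax":0,"ay":0,"az":0}]}}

```text
time_s: 39.1
tool_pos: [0.4985, -0.1683, 0.1791]
tool_rot: [180.0, 0.1, 99.0]
force: [0.0, -0.6, -0.5]
grip_width: 0.0179
grasp_force: 30.0
```

>>> {"method": "jog_arm", "body": {"motion": [{"x":-2.59,"y":-3,"z":0,"ax":0,"ay":0,"az":0},{"x":0,"y":0,"z":1.5,"ax":0,"ay":0,"az":0},{"x":0,"y":0,"z":2,"ax":0,"ay":0,"az":0},{"x":0,"y":0,"z":1.5,"ax":0,"ay":0,"az":0},{"x":0,"y":0,"z":0.5,"ax":0,"ay":0,"az":0}]}}

```text
time_s: 39.6
tool_pos: [0.4731, -0.1968, 0.1221]
tool_rot: [-179.9, -0.1, 99.0]
force: [-0.2, 0.5, -1.3]
grip_width: 0.0174
grasp_force: 30.0
```

>>> {"method": "jog_arm", "body": {"motion": [{"x":0,"y":0,"z":0,"ax":0,"ay":0,"az":0},{"x":0,"y":0,"z":0,"ax":0,"ay":0,"az":0},{"x":0,"y":0,"z":0,"ax":0,"ay":0,"az":0},{"x":0,"y":0,"z":0,"ax":0,"ay":0,"az":0},{"x":0,"y":0,"z":0,"ax":0,"ay":0,"az":0}]}}

```text
time_s: 40.1
tool_pos: [0.4739, -0.1978, 0.1235]
tool_rot: [180.0, 0.0, 99.0]
force: [-0.3, 0.4, -0.4]
grip_width: 0.0177
grasp_force: 30.0
```

Run:
```python
from h import *
o=env.get_obs();w=env.camera_params("wrist");T=o["tool_pos"];im=env.read_camera("wrist")[:,:,::-1];cv2.imwrite("pics/w12.png",im)
R=Ro.from_euler("xyz",o["tool_rot"],degrees=True).as_matrix();print(T,o["tool_rot"],o["grip_width"])
s=np.array([.4747,-.2011,.07]);print((R.T@(s-T))[:2]*1000,proj(w,s),proj(w,T+[0,0,-.0487]))
g=cv2.cvtColor(im,6).astype(int)
for c in(318,326,334):print(c,g[232:280,c].tolist())
for r in(258,262,266):print([c for c in range(290,362) if abs(g[r,c+1]-g[r,c-1])>30])
for r in(242,244,246,248):print(g[r,290:362:2].tolist())
```

```text
[ 0.47391265 -0.19782958  0.12351684] [1.79974714e+02 3.37464058e-02 9.89549558e+01] 0.0177205071523229
[-3.32159097  0.24506888] (np.float64(325.1189242817132), np.float64(255.58673675563983)) (np.float64(324.67998095628974), np.float64(252.81456400746146))
318 [164, 163, 165, 164, 164, 164, 164, 165, 164, 164, 163, 165, 166, 164, 138, 135, 152, 168, 174, 172, 174, 177, 160, 151, 154, 152, 151, 151, 151, 151, 151, 151, 151, 152, 152, 150, 151, 151, 150, 151, 150, 151, 150, 151, 152, 153, 103, 62]
326 [239, 239, 240, 239, 239, 240, 239, 240, 240, 239, 240, 241, 228, 187, 146, 141, 156, 183, 191, 191, 192, 193, 165, 150, 153, 153, 151, 150, 150, 150, 150, 152, 150, 150, 150, 151, 150, 152, 150, 151, 150, 151, 150, 152, 153, 155, 103, 63]
334 [235, 236, 235, 236, 235, 236, 236, 236, 236, 235, 235, 236, 237, 234, 216, 216, 226, 229, 228, 228, 230, 231, 190, 150, 153, 154, 153, 153, 152, 154, 154, 153, 153, 153, 154, 154, 154, 153, 152, 153, 153, 153, 153, 153, 155, 156, 104, 64]
[304, 305, 306, 346, 347, 348]
[306, 307, 344, 345]
[305, 306, 344, 345]
[166, 164, 162, 163, 163, 169, 174, 175, 176, 175, 172, 165, 162, 162, 163, 164, 236, 238, 240, 240, 239, 237, 235, 233, 231, 230, 228, 227, 229, 231, 234, 237, 238, 238, 241, 241]
[166, 165, 163, 163, 162, 169, 175, 176, 176, 175, 173, 165, 162, 163, 166, 165, 201, 209, 228, 244, 242, 239, 237, 234, 232, 230, 229, 228, 229, 231, 235, 237, 238, 238, 240, 242]
[163, 164, 162, 163, 164, 168, 166, 149, 151, 149, 146, 141, 136, 138, 138, 136, 137, 142, 146, 148, 147, 205, 216, 210, 207, 204, 201, 200, 202, 206, 234, 237, 238, 238, 240, 242]
[210, 165, 164, 162, 163, 169, 161, 130, 175, 176, 179, 180, 180, 172, 152, 151, 154, 155, 156, 229, 230, 230, 226, 229, 228, 228, 229, 230, 183, 194, 235, 237, 238, 238, 240, 241]
```

>>> {"method": "jog_arm", "body": {"motion": [{"x":-0.06,"y":0.05,"z":0,"ax":0,"ay":0,"az":0},{"x":0,"y":0,"z":0.5,"ax":0,"ay":0,"az":0},{"x":0,"y":0,"z":0.7,"ax":0,"ay":0,"az":0},{"x":0,"y":0,"z":0.7,"ax":0,"ay":0,"az":0},{"x":0,"y":0,"z":0.7,"ax":0,"ay":0,"az":0}]}}

```text
time_s: 40.65
tool_pos: [0.4738, -0.1982, 0.0962]
tool_rot: [-180.0, -0.0, 98.9]
force: [-0.8, 0.2, 0.2]
grip_width: 0.0177
grasp_force: 30.0
```

>>> {"method": "jog_arm", "body": {"motion": [{"x":0,"y":0,"z":1,"ax":0,"ay":0,"az":0},{"x":0,"y":0,"z":1,"ax":0,"ay":0,"az":0},{"x":0,"y":0,"z":0.8,"ax":0,"ay":0,"az":0},{"x":0,"y":0,"z":0.5,"ax":0,"ay":0,"az":0},{"x":0,"y":0,"z":0,"ax":0,"ay":0,"az":0}]}}

```text
time_s: 41.15
tool_pos: [0.4737, -0.198, 0.0633]
tool_rot: [-179.9, -0.1, 99.0]
force: [-0.9, -1.2, -0.4]
grip_width: 0.0181
grasp_force: 30.0
```

>>> {"method": "jog_arm", "body": {"motion": [{"x":0,"y":0,"z":0.3,"ax":0,"ay":0,"az":0},{"x":0,"y":0,"z":0.2,"ax":0,"ay":0,"az":0},{"x":0,"y":0,"z":0.05,"ax":0,"ay":0,"az":0},{"x":0,"y":0,"z":0,"ax":0,"ay":0,"az":0},{"x":0,"y":0,"z":0,"ax":0,"ay":0,"az":0}]}}

```text
time_s: 41.65
tool_pos: [0.4743, -0.1984, 0.0588]
tool_rot: [180.0, 0.0, 98.9]
force: [-0.4, 0.2, -0.7]
grip_width: 0.0175
grasp_force: 30.0
```

>>> {"method": "jog_arm", "body": {"motion": [{"x":0,"y":0,"z":0,"ax":0,"ay":0,"az":0},{"x":0,"y":0,"z":0,"ax":0,"ay":0,"az":0},{"x":0,"y":0,"z":0,"ax":0,"ay":0,"az":0},{"x":0,"y":0,"z":0,"ax":0,"ay":0,"az":0},{"x":0,"y":0,"z":0,"ax":0,"ay":0,"az":0}], "claw": 0.2}}

```text
time_s: 42.15
tool_pos: [0.4742, -0.1983, 0.0587]
tool_rot: [180.0, 0.0, 99.0]
force: [0.1, 0.5, -0.5]
grip_width: 0.0486
grasp_force: 0.0
```

>>> {"method": "jog_arm", "body": {"motion": [{"x":0,"y":0,"z":-1,"ax":0,"ay":0,"az":0},{"x":0,"y":0,"z":-2.5,"ax":0,"ay":0,"az":0},{"x":0,"y":0,"z":-3,"ax":0,"ay":0,"az":0},{"x":0,"y":0,"z":-3,"ax":0,"ay":0,"az":0},{"x":0,"y":0,"z":-2.5,"ax":0,"ay":0,"az":0}]}}

```text
time_s: 42.65
tool_pos: [0.4748, -0.198, 0.1809]
tool_rot: [179.9, 0.1, 99.0]
force: [-0.1, -0.5, 1.0]
grip_width: 0.052
grasp_force: 0.0
```

>>> {"method": "jog_arm", "body": {"motion": [{"x":3.52,"y":0.47,"z":0,"ax":0,"ay":0,"az":0},{"x":3.52,"y":0.47,"z":0,"ax":0,"ay":0,"az":0},{"x":3.52,"y":0.47,"z":0,"ax":0,"ay":0,"az":0},{"x":3.52,"y":0.47,"z":0,"ax":0,"ay":0,"az":0},{"x":3.52,"y":0.47,"z":0,"ax":0,"ay":0,"az":0}]}}

```text
time_s: 43.15
tool_pos: [0.4701, -0.0191, 0.1791]
tool_rot: [180.0, 0.1, 99.0]
force: [-0.5, -0.6, 0.1]
grip_width: 0.0525
grasp_force: 0.0
```

>>> {"method": "jog_arm", "body": {"motion": [{"x":0,"y":0,"z":0,"ax":0,"ay":0,"az":0},{"x":0,"y":0,"z":3,"ax":0,"ay":0,"az":0},{"x":0,"y":0,"z":3,"ax":0,"ay":0,"az":0},{"x":0,"y":0,"z":3,"ax":0,"ay":0,"az":0},{"x":0,"y":0,"z":2,"ax":0,"ay":0,"az":0}]}}

```text
time_s: 43.65
tool_pos: [0.4692, -0.021, 0.067]
tool_rot: [-179.9, -0.1, 99.0]
force: [-0.1, -1.1, 0.6]
grip_width: 0.0524
grasp_force: 0.0
```

Run:
```python
from h import *
o=env.get_obs();w=env.camera_params("wrist");T=o["tool_pos"];im=env.read_camera("wrist");cv2.imwrite("pics/w13.png",im[:,:,::-1])
print(T,o["tool_rot"])
p=env.camera_params("top");t=env.read_camera("top");cv2.imwrite("pics/t8.png",t[:,:,::-1])
for n,Q in(("white",[.495,-.322,.135]),("yellow",[.4848,-.262,.135]),("red",[.475,-.2008,.135])):
    print(n,"expected",np.round(proj(p,Q),1))
for n,lo,hi in(("y",(20,150,60),(34,255,255)),("r",(0,170,60),(5,255,255)),("w",(0,0,190),(179,40,255))):
    st,c=blob(t[250:310,420:530],lo,hi);print(n,st[:5]+[420,250,0,0,0],c+[420,250])
# lid flange / knob in the wrist view
m=im.copy();m[330:]=0
st,c=blob(m,(5,110,40),(16,255,255));print("lid blob",st,c,"expected flange",proj(w,[.4703,-.0203,.02]),"knob top",proj(w,[.4703,-.0203,.056]))
```

```text
[ 0.46915561 -0.02096368  0.06696906] [-1.79901421e+02 -6.81873455e-02  9.89601647e+01]
white expected [519.  269.1]
yellow expected [485.3 275. ]
red expected [450.8 280.7]
y [472 273  18  13 122] [478.51639344 279.23770492]
r [439 278  16  13 118] [445.29661017 284.27118644]
w [513 265  12  11  92] [518.70652174 269.91304348]
lid blob [ 264  192  201  108 9081] [333.08512278 245.5684396 ] expected flange (np.float64(326.7882592917812), np.float64(253.09223810307648)) knob top (np.float64(326.9552664122131), np.float64(274.57389414602676))
```

>>> {"method": "jog_arm", "body": {"motion": [{"x":0,"y":0,"z":2,"ax":0,"ay":0,"az":0},{"x":0,"y":0,"z":2,"ax":0,"ay":0,"az":0},{"x":0,"y":0,"z":1.5,"ax":0,"ay":0,"az":0},{"x":0,"y":0,"z":0.8,"ax":0,"ay":0,"az":0},{"x":0,"y":0,"z":0.4,"ax":0,"ay":0,"az":0}]}}

```text
time_s: 44.25
tool_pos: [0.4707, -0.0212, 0.0023]
tool_rot: [180.0, 0.0, 98.9]
force: [1.1, -1.0, 0.6]
grip_width: 0.0518
grasp_force: 0.0
```

>>> {"method": "jog_arm", "body": {"motion": [{"x":0,"y":0,"z":0,"ax":0,"ay":0,"az":0},{"x":0,"y":0,"z":0,"ax":0,"ay":0,"az":0},{"x":0,"y":0,"z":0,"ax":0,"ay":0,"az":0},{"x":0,"y":0,"z":0,"ax":0,"ay":0,"az":0},{"x":0,"y":0,"z":0,"ax":0,"ay":0,"az":0}], "claw": -1}}

```text
time_s: 44.75
tool_pos: [0.4702, -0.0209, 0.0019]
tool_rot: [180.0, 0.0, 98.9]
force: [0.9, -0.0, 0.5]
grip_width: 0.021
grasp_force: 30.0
```

>>> {"method": "jog_arm", "body": {"motion": [{"x":0,"y":0,"z":0,"ax":0,"ay":0,"az":0},{"x":0,"y":0,"z":0,"ax":0,"ay":0,"az":0},{"x":0,"y":0,"z":0,"ax":0,"ay":0,"az":0},{"x":0,"y":0,"z":0,"ax":0,"ay":0,"az":0},{"x":0,"y":0,"z":0,"ax":0,"ay":0,"az":0}]}}

```text
time_s: 45.25
tool_pos: [0.4703, -0.0208, 0.0019]
tool_rot: [180.0, 0.0, 99.0]
force: [0.6, 0.5, 3.5]
grip_width: 0.0212
grasp_force: 30.0
```

>>> {"method": "jog_arm", "body": {"motion": [{"x":0,"y":0,"z":-1,"ax":0,"ay":0,"az":0},{"x":0,"y":0,"z":-2.5,"ax":0,"ay":0,"az":0},{"x":0,"y":0,"z":-3,"ax":0,"ay":0,"az":0},{"x":0,"y":0,"z":-3,"ax":0,"ay":0,"az":0},{"x":0,"y":0,"z":-2.5,"ax":0,"ay":0,"az":0}]}}

```text
time_s: 45.75
tool_pos: [0.4699, -0.0201, 0.1229]
tool_rot: [-180.0, -0.0, 99.0]
force: [-0.7, -1.1, -0.4]
grip_width: 0.0208
grasp_force: 30.0
```

>>> {"method": "jog_arm", "body": {"motion": [{"x":-1.59,"y":2.93,"z":0,"ax":0,"ay":0,"az":0},{"x":-1.59,"y":2.93,"z":0,"ax":0,"ay":0,"az":0},{"x":-1.59,"y":2.93,"z":0,"ax":0,"ay":0,"az":0},{"x":-1.59,"y":2.93,"z":0,"ax":0,"ay":0,"az":0},{"x":-1.59,"y":2.93,"z":0,"ax":0,"ay":0,"az":0}]}}

```text
time_s: 46.25
tool_pos: [0.6278, -0.0771, 0.1215]
tool_rot: [-179.9, -0.0, 98.9]
force: [0.3, 0.3, -0.2]
grip_width: 0.0211
grasp_force: 30.0
```

>>> {"method": "jog_arm", "body": {"motion": [{"x":0,"y":0,"z":0,"ax":0,"ay":0,"az":0},{"x":0,"y":0,"z":0,"ax":0,"ay":0,"az":0},{"x":0,"y":0,"z":0,"ax":0,"ay":0,"az":0},{"x":0,"y":0,"z":0,"ax":0,"ay":0,"az":0},{"x":0,"y":0,"z":0,"ax":0,"ay":0,"az":0}]}}

```text
time_s: 46.75
tool_pos: [0.6265, -0.0765, 0.1221]
tool_rot: [-180.0, 0.1, 99.0]
force: [-0.1, 0.6, -0.1]
grip_width: 0.0212
grasp_force: 30.0
```

```bash
cat >> h.py <<'E'
def circ(w,im,c,r,z,a0,a1,rng=.008):
    "shift of a horizontal circle (centre c, radius r, height z) that best fits image edges"
    g=cv2.GaussianBlur(im,(0,0),1.2).astype(np.float32);G=sum(np.hypot(cv2.Sobel(g[:,:,k],5,1,0),cv2.Sobel(g[:,:,k],5,0,1)) for k in range(3))
    a=np.radians(np.arange(a0,a1,3));best=[]
    for dx in np.arange(-rng,rng+1e-6,.0005):
        for dy in np.arange(-rng,rng+1e-6,.0005):
            P=[proj(w,[c[0]+dx+r*np.cos(t),c[1]+dy+r*np.sin(t),z]) for t in a]
            best.append((np.mean([min(G[int(round(v)),int(round(u))],150) for u,v in P]),c[0]+dx,c[1]+dy))
    best.sort(reverse=True);return best[0],best[8]
E
python3 - <<'E'
from h import *
o=env.get_obs();w=env.camera_params("wrist");T=o["tool_pos"];im=env.read_camera("wrist");cv2.imwrite("pics/w14.png",im[:,:,::-1])
print(T,o["tool_rot"],o["grip_width"])
print("jar px",proj(w,[.6275,-.0166,.07]))
print("rim",circ(w,im,(.6275,-.0166),.033,.07,-20,200))
print("rim in",circ(w,im,(.6275,-.0166),.0295,.07,-20,200))
for zz in(.0181,):print("lid",circ(w,im,T[:2]+[0,.002],.032,T[2]+zz,20,160,.006))
E
```

```text
[ 0.62646852 -0.07646082  0.12208326] [-1.79998872e+02  6.06926006e-02  9.89763129e+01] 0.021232020098732884
jar px (np.float64(342.9138278066436), np.float64(152.27177815143017))
rim ((np.float64(100.78088347815178), np.float64(0.624), np.float64(-0.022099999999999998)), (np.float64(97.54343817685101), np.float64(0.6244999999999999), np.float64(-0.022099999999999998)))
rim in ((np.float64(139.86039847296638), np.float64(0.627), np.float64(-0.016599999999999993)), (np.float64(125.09594164667902), np.float64(0.6255), np.float64(-0.018599999999999995)))
lid ((np.float64(147.90876380433428), np.float64(0.625968516956461), np.float64(-0.07446081697262223)), (np.float64(131.0011716903524), np.float64(0.625468516956461), np.float64(-0.07446081697262223)))
```

The inner-rim fit puts the jar at (0.627, -0.0166), matching my estimate. The lid sits +2 mm along tool x in the grip. I'll place it with that correction.

>>> {"method": "jog_arm", "body": {"motion": [{"x":1.9,"y":0.34,"z":0,"ax":0,"ay":0,"az":0},{"x":1.9,"y":0.34,"z":0,"ax":0,"ay":0,"az":0},{"x":1.9,"y":0.34,"z":0,"ax":0,"ay":0,"az":0},{"x":0,"y":0,"z":0,"ax":0,"ay":0,"az":0},{"x":0,"y":0,"z":0,"ax":0,"ay":0,"az":0}]}}

```text
time_s: 47.3
tool_pos: [0.6282, -0.0191, 0.1218]
tool_rot: [-180.0, 0.1, 99.0]
force: [-0.9, -0.3, -0.7]
grip_width: 0.0212
grasp_force: 30.0
```

>>> {"method": "jog_arm", "body": {"motion": [{"x":0,"y":0,"z":0,"ax":0,"ay":0,"az":0},{"x":0,"y":0,"z":1,"ax":0,"ay":0,"az":0},{"x":0,"y":0,"z":1.5,"ax":0,"ay":0,"az":0},{"x":0,"y":0,"z":1,"ax":0,"ay":0,"az":0},{"x":0,"y":0,"z":0.5,"ax":0,"ay":0,"az":0}]}}

```text
time_s: 47.8
tool_pos: [0.6271, -0.0192, 0.0793]
tool_rot: [-179.8, -0.0, 98.9]
force: [0.7, 0.1, -1.0]
grip_width: 0.0211
grasp_force: 30.0
```

>>> {"method": "jog_arm", "body": {"motion": [{"x":0,"y":0,"z":0,"ax":0,"ay":0,"az":0},{"x":0,"y":0,"z":0,"ax":0,"ay":0,"az":0},{"x":0,"y":0,"z":0,"ax":0,"ay":0,"az":0},{"x":0,"y":0,"z":0,"ax":0,"ay":0,"az":0},{"x":0,"y":0,"z":0,"ax":0,"ay":0,"az":0}]}}

```text
time_s: 48.3
tool_pos: [0.6286, -0.0186, 0.082]
tool_rot: [180.0, 0.0, 99.0]
force: [0.1, 0.2, -0.5]
grip_width: 0.0211
grasp_force: 30.0
```

>>> {"method": "jog_arm", "body": {"motion": [{"x":0,"y":-0.1,"z":0,"ax":0,"ay":0,"az":0},{"x":0,"y":0,"z":0.5,"ax":0,"ay":0,"az":0},{"x":0,"y":0,"z":0.5,"ax":0,"ay":0,"az":0},{"x":0,"y":0,"z":0.4,"ax":0,"ay":0,"az":0},{"x":0,"y":0,"z":0,"ax":0,"ay":0,"az":0}]}}

```text
time_s: 48.8
tool_pos: [0.6266, -0.0189, 0.0666]
tool_rot: [-179.9, -0.0, 99.0]
force: [-0.1, -0.2, -0.2]
grip_width: 0.0211
grasp_force: 30.0
```

>>> {"method": "jog_arm", "body": {"motion": [{"x":0,"y":0,"z":0.3,"ax":0,"ay":0,"az":0},{"x":0,"y":0,"z":0.2,"ax":0,"ay":0,"az":0},{"x":0,"y":0,"z":0.1,"ax":0,"ay":0,"az":0},{"x":0,"y":0,"z":0,"ax":0,"ay":0,"az":0},{"x":0,"y":0,"z":0,"ax":0,"ay":0,"az":0}]}}

```text
time_s: 49.3
tool_pos: [0.6274, -0.0188, 0.0617]
tool_rot: [180.0, 0.0, 98.9]
force: [-0.1, 0.4, -0.2]
grip_width: 0.0211
grasp_force: 30.0
```

Lid origin is about 0.060 with no force, so it is in the mouth and nearly seated.

>>> {"method": "jog_arm", "body": {"motion": [{"x":0,"y":0,"z":0.1,"ax":0,"ay":0,"az":0},{"x":0,"y":0,"z":0.1,"ax":0,"ay":0,"az":0},{"x":0,"y":0,"z":0,"ax":0,"ay":0,"az":0},{"x":0,"y":0,"z":0,"ax":0,"ay":0,"az":0},{"x":0,"y":0,"z":0,"ax":0,"ay":0,"az":0}]}}

```text
time_s: 49.8
tool_pos: [0.6275, -0.0188, 0.0598]
tool_rot: [180.0, 0.0, 98.9]
force: [0.5, 0.0, -0.2]
grip_width: 0.0214
grasp_force: 30.0
```

>>> {"method": "jog_arm", "body": {"motion": [{"x":0,"y":0,"z":0,"ax":0,"ay":0,"az":0},{"x":0,"y":0,"z":0,"ax":0,"ay":0,"az":0},{"x":0,"y":0,"z":0,"ax":0,"ay":0,"az":0},{"x":0,"y":0,"z":0,"ax":0,"ay":0,"az":0},{"x":0,"y":0,"z":0,"ax":0,"ay":0,"az":0}], "claw": 0.2}}

```text
time_s: 50.3
tool_pos: [0.6273, -0.0188, 0.0596]
tool_rot: [-180.0, 0.0, 98.9]
force: [-0.2, 0.0, 0.2]
grip_width: 0.0492
grasp_force: 0.0
```

>>> {"method": "jog_arm", "body": {"motion": [{"x":0,"y":0,"z":-1,"ax":0,"ay":0,"az":0},{"x":0,"y":0,"z":-2.5,"ax":0,"ay":0,"az":0},{"x":0,"y":0,"z":-3,"ax":0,"ay":0,"az":0},{"x":0,"y":0,"z":-3,"ax":0,"ay":0,"az":0},{"x":0,"y":0,"z":-2.5,"ax":0,"ay":0,"az":0}]}}

```text
time_s: 50.8
tool_pos: [0.6277, -0.0184, 0.1822]
tool_rot: [179.9, 0.0, 99.0]
force: [-0.1, 0.6, -0.1]
grip_width: 0.0521
grasp_force: 0.0
```

>>> {"method": "jog_arm", "body": {"motion": [{"x":-1.6,"y":-3,"z":0,"ax":0,"ay":0,"az":0},{"x":-1.6,"y":-3,"z":0,"ax":0,"ay":0,"az":0},{"x":-1.6,"y":-3,"z":0,"ax":0,"ay":0,"az":0},{"x":0,"y":0,"z":0,"ax":0,"ay":0,"az":0},{"x":0,"y":0,"z":0,"ax":0,"ay":0,"az":0}]}}

```text
time_s: 51.3
tool_pos: [0.5459, -0.0814, 0.1804]
tool_rot: [180.0, 0.1, 98.8]
force: [-0.3, 0.2, -0.5]
grip_width: 0.0523
grasp_force: 0.0
```

Run:
```python
from h import *
o=env.get_obs();w=env.camera_params("wrist");T=o["tool_pos"];im=env.read_camera("wrist");cv2.imwrite("pics/w15.png",im[:,:,::-1])
print(T,o["force"])
for z in(.070,.074,.078,.082,.086):print(z,circ(w,im,(.627,-.0166),.032,z,0,358,.005)[0])
p=env.camera_params("top");t=env.read_camera("top");cv2.imwrite("pics/t9.png",t[:,:,::-1])
print("top flange",circ(p,t,(.627,-.0166),.032,.078,0,358,.006)[0])
s=env.camera_params("scene");q=env.read_camera("scene");cv2.imwrite("pics/s9.png",q[:,:,::-1])
for n,Q in(("white",[.495,-.322]),("yellow",[.4848,-.262]),("red",[.475,-.2008])):
    print(n,"expected top",np.round(proj(s,Q+[.135]),1),"collar",np.round(proj(s,Q+[.075]),1))
for n,lo,hi in(("y",(20,150,60),(34,255,255)),("r",(0,170,60),(5,255,255))):
    st,c=blob(q[170:230,380:470],lo,hi);print(n,st[:5]+[380,170,0,0,0],c+[380,170])
```

```text
[ 0.545854   -0.08142653  0.18036204] [-0.28445351  0.18322164 -0.51896693]
0.07 (np.float64(147.86697082519532), np.float64(0.63), np.float64(-0.019100000000000002))
0.074 (np.float64(143.93240213394165), np.float64(0.6285), np.float64(-0.018600000000000002))
0.078 (np.float64(137.9317441622416), np.float64(0.6265), np.float64(-0.018600000000000002))
0.082 (np.float64(128.82231683731078), np.float64(0.625), np.float64(-0.017600000000000005))
0.086 (np.float64(112.572656472524), np.float64(0.6235), np.float64(-0.017100000000000004))
top flange (np.float64(142.1882843653361), np.float64(0.627), np.float64(-0.0186))
white expected top [444.6 179.1] collar [442.3 202.4]
yellow expected top [430.5 188.1] collar [428.5 211.9]
red expected top [415.  197.8] collar [413.3 222.1]
y [380 170  29  14 263] [389.96958175 175.13688213]
r [411 199  10  25 153] [414.9869281  210.40522876]
```

Run:
```python
from h import *
q=cv2.imread("pics/s9.png")
for n,a,b,(u,v) in(("w",(0,0,120),(179,60,255),(443,191)),("y",(18,130,40),(36,255,255),(429,200)),("r",(0,130,40),(8,255,255),(414,210))):
    h=cv2.cvtColor(q,cv2.COLOR_BGR2HSV);m=cv2.inRange(h,a,b)[v-28:v+28,u-9:u+9]
    k=cv2.connectedComponents(m)[1];l=k[28,9];ys,xs=np.nonzero(k==l);print(n,l,"rows",ys.min()+v-28,ys.max()+v-28,"cols",xs.min()+u-9,xs.max()+u-9)
    print([int(x) for x in h[v-20:v+24,u,2]])
```

```text
w 4 rows 177 204 cols 434 451
[115, 113, 110, 99, 115, 157, 185, 198, 203, 219, 221, 196, 172, 164, 165, 166, 164, 165, 166, 164, 166, 166, 165, 166, 168, 166, 168, 166, 166, 167, 166, 167, 165, 148, 97, 72, 98, 139, 178, 210, 216, 217, 218, 217]
y 1 rows 188 214 cols 426 436
[122, 119, 121, 124, 128, 129, 126, 133, 165, 206, 212, 183, 164, 159, 158, 158, 158, 158, 157, 159, 158, 158, 157, 159, 159, 158, 159, 160, 160, 159, 158, 157, 157, 148, 112, 76, 82, 126, 166, 202, 216, 218, 214, 214]
r 1 rows 198 225 cols 410 420
[122, 122, 123, 124, 114, 97, 89, 113, 159, 183, 199, 183, 158, 150, 150, 149, 150, 150, 151, 151, 152, 150, 150, 148, 152, 150, 149, 151, 150, 151, 150, 152, 150, 148, 135, 91, 66, 88, 129, 161, 196, 186, 150, 152]
```

All three collars sit flat on the plate, and the lid is seated on the jar. I'm handing the job in.

```bash
python3 -c "
from cell import env
print(env.sign_off())"
```

```text
the job is handed in; nothing more can be done
None
```

I dipped white, yellow and red in that order, stood all three in the rack, put the cork lid back on the jar (it had been knocked aside mid-run but stayed upright), and handed the job in at about 51 s; no verdict was returned.

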